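# Swap the drive pulleys to slow the tumbler

## Task

Slow down the tumbling-barrel drive, whose belt is already off: swap the large pulley on the motor shaft with the small one on the gearbox shaft, parking one of them meanwhile on the empty wooden peg or another free spot, so that each sits hub up and fully home on the shaft's shoulder. Then slip a retaining collar over each shaft so that it lies flat on the pulley's hub: the narrow collar on the motor, the broad one on the gearbox. Leave the middle-sized spare pulley on its peg and the paint jar where they are.

Things in the scene. Friction and masses are not known exactly. Their poses are not given: they have to be found in the camera images.
- large_pulley_center (a point): Aluminium V-belt pulley, rim 76 mm across and 18 mm wide, lying flat, axis upright; on the rim a plain hub 34 mm across stands 22 mm up (grip it there). Whole height 40 mm, straight 22 mm bore right through. The largest of the three; starts on the motor shaft. This point: on its axis, half-way up (20 mm above its underside, 2 mm above the rim's top); z is its axis, hub upward.
- small_pulley_center (a point): Aluminium V-belt pulley, rim 46 mm across and 18 mm wide, lying flat, axis upright; on the rim a plain hub 34 mm across stands 22 mm up (grip it there). Whole height 40 mm, straight 22 mm bore right through. The smallest of the three; starts on the gearbox shaft. This point: on its axis, half-way up (20 mm above its underside, 2 mm above the rim's top); z is its axis, hub upward.
- spare_pulley_center (a point): Aluminium V-belt pulley, rim 60 mm across and 18 mm wide, lying flat, axis upright; on the rim a plain hub 34 mm across stands 22 mm up (grip it there). Whole height 40 mm, straight 22 mm bore right through. The middle-sized one, a spare on one peg of the wooden board; it stays there. This point: on its axis, half-way up (20 mm above its underside, 2 mm above the rim's top); z is its axis, hub upward.
- narrow_collar_center (a point): Steel shaft collar, a plain ring 28 mm in outer diameter with a 15 mm bore, 18 mm high, lying flat on the bench. It belongs on the motor shaft and does not go over the gearbox shaft's nose. It may be fitted either way up. This point is its centre, half-way up (9 mm above its underside); z is its axis.
- broad_collar_center (a point): Steel shaft collar, a plain ring 44 mm in outer diameter with a 21 mm bore, 18 mm high, lying flat on the bench. It belongs on the gearbox shaft. It may be fitted either way up. This point is its centre, half-way up (9 mm above its underside); z is its axis.
- motor_seat (a point): Upright shaft of the motor: round grey finned can on a 96 mm square foot plate, black terminal box on one side, fixed. This point: on the shaft's axis on the shoulder where a pulley rests, 80 mm above the bench; z up. Shaft 19 mm thick, tapering 24 to 37 mm above the shoulder to a 11 mm nose with a bullet tip at 62 mm; a seated hub ends at 40 mm.
- gearbox_seat (a point): Upright shaft of the gearbox: dark 82 mm square housing, round dark cover on top, horizontal output stub on one side, fixed. This point: on the shaft's axis on the shoulder where a pulley rests, 80 mm above the bench; z up. Shaft 19 mm thick, tapering 24 to 37 mm above the shoulder to a 17 mm nose with a bullet tip at 62 mm; a seated hub ends at 40 mm.
- free_peg (a point): Empty upright wooden peg, 18 mm thick, 47 mm high, pointed over the last 17 mm, on a fixed wooden board 88 x 200 x 18 mm whose other peg, 100 mm away towards -y of this frame, carries the spare pulley. This point: on the peg's axis at the board's top, where a parked pulley would rest, 18 mm above the bench; z up.
- paint_jar_center (a point): Small round white paint jar, 37 mm in diameter and 36 mm high, standing on the bench; not part of the job, to be left where it stands. This point is its centre, half-way up.
Mind the look-alikes: they are no part of the job. What is shaped like the part that bears large_pulley_center but green is not meant.

How it is judged:
By the outcome, as a careful person would: the job done as asked, in the order asked, and still so for the second after the job is handed in, with the robot touching nothing.
It also fails if it takes over 118 s, if anything falls off the work surface, if the arm or the gripper's body presses on something with over 40 N, if the wrist force passes 120 N, or if a joint passes its speed limit or range.

## Robot

A 6-joint arm with a two-finger parallel gripper is mounted at the origin on a cart in front of the work surface, level with it; the furniture and walls round the work are solid. World frame = base frame: x ahead of the robot, y to its left, z up, the work surface at z = 0. Lengths are in mm, angles in rad, forces in N, time in s.
With the tool pointing down it reaches from about 300 to 775 mm from the base axis. Payload 14.6 kg.
Tool frame: the origin (TCP) lies at the very end of the fingers, on their centre line; the grasp point (between the pads) lies 19 mm behind it; z points along the fingers, y is the line along which they close (so a half turn about z gives the same grasp; the last joint's range is limited). The gripper opens to 94 mm and grips with 3 to 60 N. Pads are 16 mm wide; open, the fingers measure 119 mm over their backs; the gripper's body (75 mm by 177 mm) begins 78 mm behind the grasp point.
Start: joints at [1.231, 0.3, 1.521, -0, 1.321, -0.067], TCP at [148.184, 529.652, 205.446] pointing down, gripper open.
Joint ranges: [-3.03, 3.03], [-0.79, 2.21], [0.23, 2.52], [-1.04, 4.18], [0, 3.07], [-2.55, 2.55]. Speed limits (rad/s): [2.22, 2.22, 2.57, 3.14, 3.14, 3.14].

## Interface

Orientations are given as [roll, pitch, yaw] about the fixed x, y, z axes, in that order (R = Rz(yaw) Ry(pitch) Rx(roll)).
In Python, from cell import manip gives the robot as it stands. The module is installed in compiled form; this text tells all that it offers.
- The arm moves only by the shell command python3 -m inch 'ROWS' [FORCE]. ROWS is JSON, a list of rows, each an object of numbers: "gripper": the opening, from 0 (shut) to 1 (fully open); "dx", "dy", "dz": the shift along the world's x, y, z in m; "wx", "wy", "wz": the turn, a rotation vector about the world's x, y, z in degrees. A call has exactly 5 rows; each row is the pose to reach, as a shift and turn from the pose commanded when the call began; what a row does not reach only later rows make up. A row lasts 1/12 s, in which the tool goes at most 41.7 mm and 7.16 degrees, less where a joint would pass 70% of its speed; a pose out of reach is approached as far as the arm can. A call with a gripper value outside its range is refused whole. The fingers move at their own pace and stop on an object; FORCE is the grip in N (left out, the last holds). Time passes only in rows, so rows that repeat a pose let the fingers close, or fill a call up. It gives the time, the measured TCP pose, the force, the opening and the grip force at its end, in the units of the state.
- manip.read_state(): the state, without advancing time (a new reading comes with each control period).
- manip.camera(name): name is "scene" or "side" or "wrist"; returns the picture (420x560x3 uint8, blue, green, red); there is no depth.
- manip.camera_info(name): a dict with "camera_matrix" (3x3 intrinsics, pixels), "R" (3x3) and "t" (3): a world point X has camera coordinates R X + t; the wrist camera has in their place "tool_from_camera" (4x4, takes a point from camera to tool coordinates, whose origin is the TCP and whose axes are the flange's). Camera axes: x right, y down, z forward; pixel columns grow to the right and rows downward; lengths in mm; the calibration is good to about 2 mm. A picture is of the moment at which its call begins: read the wrist's pose just before it. camera_info takes no time and is no camera call.
- manip.sign_off(): hands the job in; it is judged then, once.
The state is a dict: "clock": time; "joints": joint angles; "qd": joint speeds; "effort": joint torques, N m; "eef_pos": TCP position; "eef_rot": TCP orientation; "wrist_force": force on the tool from outside, world axes, zero at the start; "moment": the same for the moment, N m; "finger_gap": finger opening in mm; "finger_force": force on a finger pad.
Only numpy, scipy, OpenCV 4.12 (cv2) and the standard library are available. Lean on these libraries where they do the work, as an engineer would, in place of code of your own. Each camera call takes 0.05 s, during which the arm holds its last target. There are 200 camera calls.

## Working session

There is one attempt and no reset: what is moved stays moved. The work goes in short steps, Python scripts to look and compute and a shell command to move; the robot and the scene stay as the last step left them, time stands still between calls to the robot, and variables do not carry over. Pictures are saved under pics/ and viewed, at most 14 in all, crops included, and the job is handed in when it is done.

```bash
mkdir -p pics
cat > h.py <<'E'
from cell import manip
import cv2, numpy as np
def snap(n,f):
    im=manip.camera(n); cv2.imwrite('pics/'+f,im); return im
E
python3 - <<'E'
from h import *
print(manip.read_state())
a=snap('scene','s0.png'); b=snap('side','d0.png')
for n in('scene','side','wrist'):
    print(n,manip.camera_info(n))
E
```

```text
{'clock': 0.0, 'joints': array([ 1.23135588e+00,  3.00483977e-01,  1.52155197e+00, -2.29507000e-05,
        1.32069540e+00, -6.66093182e-02]), 'qd': array([-0.00018558,  0.00026536, -0.00105155,  0.00174478,  0.0011486 ,
       -0.00155954]), 'effort': array([-1.18031963e-03, -5.31807232e+01, -3.52739275e+01,  7.07697007e-02,
        2.44154624e-02, -1.25396450e-04]), 'eef_pos': array([148.13245134, 529.41620082, 204.89158103]), 'eef_rot': array([-3.14045501e+00, -5.36104590e-05,  2.86876719e+00]), 'wrist_force': array([-0.13161139, -0.57232021, -0.42713947]), 'moment': array([ 0.04502545, -0.05600865, -0.03091543]), 'finger_force': 0.0, 'finger_gap': 94.19924327996418}
scene {'camera_matrix': array([[435.47794739,   0.        , 276.7787011 ],
       [  0.        , 435.47794739, 210.25950197],
       [  0.        ,   0.        ,   1.        ]]), 'R': array([[ 0.60557976, -0.79575113,  0.00730045],
       [-0.61444276, -0.47339152, -0.63115811],
       [ 0.50570074,  0.37773087, -0.77561985]]), 't': array([-307.10442867,  414.52195897,  920.93199889])}
side {'camera_matrix': array([[4
[... 196 characters left out ...]
],
       [-0.39671628,  0.50033398, -0.76959866],
       [ 0.5050566 , -0.58111187, -0.63814326]]), 't': array([ 460.63535847,  276.11282472, 1033.49573369])}
wrist {'camera_matrix': array([[303.74068101,   0.        , 275.75700638],
       [  0.        , 303.74068101, 213.86939653],
       [  0.        ,   0.        ,   1.        ]]), 'tool_from_camera': array([[ 1.09718011e-03, -9.59677185e-01, -2.81102290e-01,
         8.22773425e+01],
       [ 9.99998440e-01,  6.63774485e-04,  1.63701680e-03,
         7.88107690e-01],
       [-1.38441915e-03, -2.81103647e-01,  9.59676416e-01,
        -1.79284926e+02],
       [ 0.00000000e+00,  0.00000000e+00,  0.00000000e+00,
         1.00000000e+00]])}
```

View pics/s0.png

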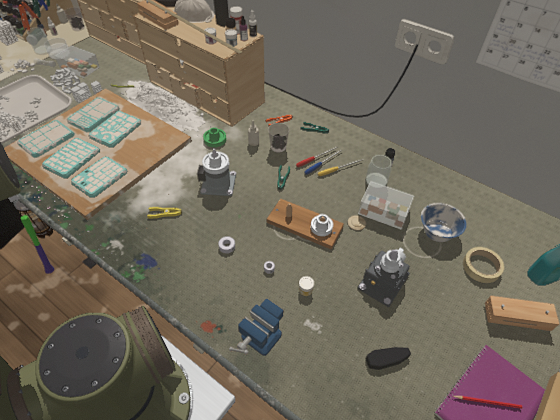

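View pics/d0.png

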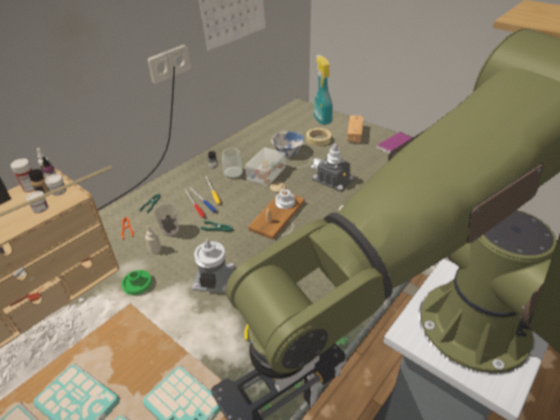

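The scene picture shows:
- motor with large pulley at about (215,165)
- green look-alike pulley at (214,138)
- broad collar at (227,244) and narrow collar at (269,267)
- paint jar at (306,286)
- wooden board with the free peg at (289,211) and the spare pulley at (321,225)
- gearbox with small pulley at (392,262)

The side picture shows the motor at (210,255), the board at (280,208) and the gearbox at (335,165). The aluminium pulley on the grey motor is the large one meant. The green one lying on the bench is not. I'll confirm this in an enlarged crop.

Run:
```python
from h import *
s=cv2.imread('pics/s0.png'); d=cv2.imread('pics/d0.png')
def c(im,x,y,w=80,h=60,W=400,H=300): return cv2.resize(im[y:y+h,x:x+w],(W,H),interpolation=cv2.INTER_CUBIC)
cv2.imwrite('pics/c1.png',np.vstack([np.hstack([c(s,180,130),c(s,355,238)]),np.hstack([c(d,175,230),c(d,300,135)])]))
cv2.imwrite('pics/c2.png',np.vstack([np.hstack([c(s,265,190),c(s,208,224)]),np.hstack([c(d,245,180),c(s,250,250)])]))
```

```text
(no output)
```

View pics/c1.png

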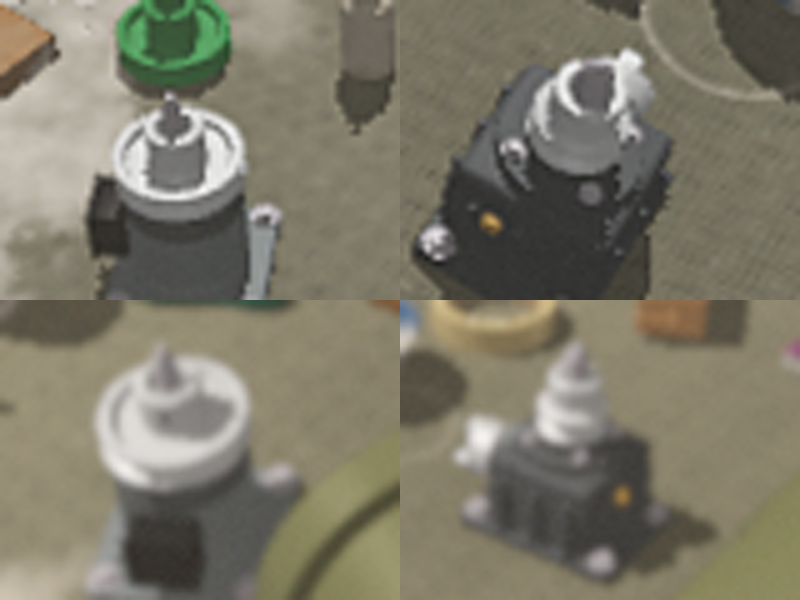

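View pics/c2.png

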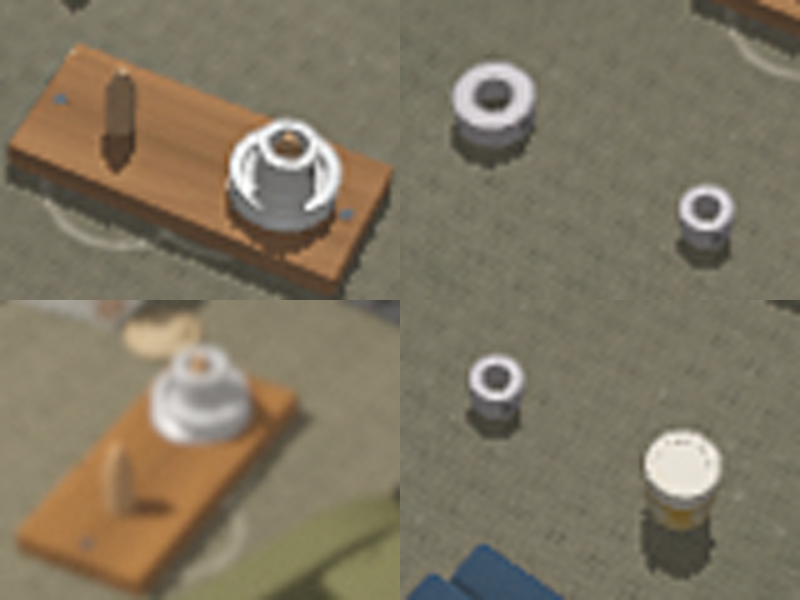

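```bash
cat >> h.py <<'E'
from scipy.spatial.transform import Rotation as Ro
def ray(n,u,v,st=None):
    i=manip.camera_info(n); d=np.linalg.inv(i['camera_matrix'])@[u,v,1]
    if n=='wrist':
        T=i['tool_from_camera']; R=Ro.from_euler('xyz',st['eef_rot']).as_matrix()
        return R@T[:3,3]+st['eef_pos'], R@T[:3,:3]@d
    return -i['R'].T@i['t'], i['R'].T@d
def atz(r,z): o,d=r; return o+d*(z-o[2])/d[2]
def tri(*rs):
    A=0;b=0
    for o,d in rs:
        d=d/np.linalg.norm(d);P=np.eye(3)-np.outer(d,d);A=A+P;b=b+P@o
    X=np.linalg.solve(A,b); return X,[np.linalg.norm(np.cross(X-o,d/np.linalg.norm(d))) for o,d in rs]
E
python3 - <<'E'
from h import *
np.set_printoptions(precision=1,suppress=True)
S=lambda x,y:ray('scene',x,y); D=lambda x,y:ray('side',x,y)
print('motor tip',tri(S(213.6,149.6),D(207.4,239.6)))
print('motor rim', atz(S(215.8,160.5),98), atz(D(209,252),98))
print('gb tip z142 side',atz(D(334.8,144),142),'hub scene',atz(S(393,256),120), tri(S(393.5,251.5),D(334.8,144)))
print('spare hub',tri(S(322.6,219.2),D(285.2,192.8)))
print('peg tip',tri(S(289.3,204.2),D(268.5,208.8)), 'base',atz(S(288.3,221.5),18))
print('broad',atz(S(208+94/5,224+96/5),18)); print('narrow',atz(S(208+306/5,224+207/5),18), atz(S(250+96/5,250+77/5),18))
print('jar',atz(S(250+282/5,250+164/5),36)); print('green',atz(S(214.5,137),18))
E
```

```text
motor tip (array([589.2, 285.6, 139. ]), [np.float64(0.7387576381313518), np.float64(0.7387576381312395)])
motor rim [588.5 282.7  98. ] [589.4 287.8  98. ]
gb tip z142 side [ 594.4 -274.6  142. ] hub scene [ 590.8 -277.9  120. ] (array([ 592.1, -275.2,  139.9]), [np.float64(3.0888594645935057), np.float64(3.0888594645935687)])
spare hub (array([628. , -62.8,  55.3]), [np.float64(0.6804859523210982), np.float64(0.680485952321119)])
peg tip (array([610.4,  35.5,  63.7]), [np.float64(1.0174792600419968), np.float64(1.0174792600421043)]) base [588.5  21.7  18. ]
broad [429.  108.7  18. ]
narrow [443.3 -23.9  18. ] [443.3 -23.9  18. ]
jar [ 450.8 -134.1   36. ]
green [723.1 421.9  18. ]
```

```bash
python3 -m inch '[{"dx":0.034,"dy":-0.020,"dz":0.005,"wz":3},{"dx":0.068,"dy":-0.040,"dz":0.01,"wz":6},{"dx":0.102,"dy":-0.060,"dz":0.015,"wz":9},{"dx":0.136,"dy":-0.080,"dz":0.02,"wz":12},{"dx":0.170,"dy":-0.1,"dz":0.025,"wz":15.6}]'
python3 -m inch '[{"dx":0.034,"dy":-0.020},{"dx":0.068,"dy":-0.040},{"dx":0.102,"dy":-0.060},{"dx":0.136,"dy":-0.080},{"dx":0.170,"dy":-0.1}]'
python3 -m inch '[{"dx":0.030,"dy":-0.020},{"dx":0.050,"dy":-0.034},{"dx":0.050,"dy":-0.034},{"dx":0.050,"dy":-0.034},{"dx":0.050,"dy":-0.034}]'
python3 - <<'E'
from h import *
st=manip.read_state();print(st['eef_pos'],st['eef_rot'],st['joints'],st['clock']); snap('wrist','w0.png')
import json;json.dump({k:list(st[k]) for k in('eef_pos','eef_rot')},open('w0.json','w'))
E
```

```text
[148.10013069 529.46090647 204.96154078] [-3.14062840e+00 -6.96119706e-05  2.86881386e+00] [ 1.23142499e+00  3.00400503e-01  1.52149481e+00  5.46333778e-06
  1.32066409e+00 -6.65939276e-02] 0.1validation failed for argument at $[0]...
validation failed for argument at $[0]...
validation failed for argument at $[0]...
```

View pics/w0.png

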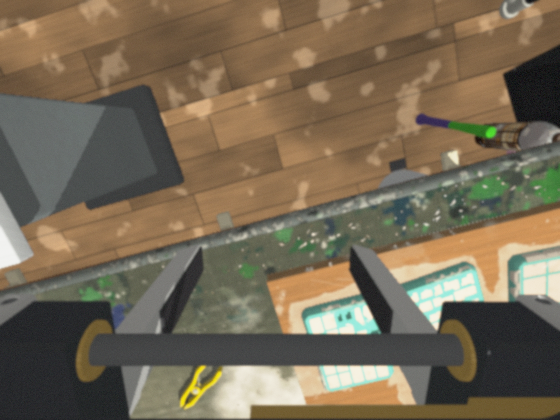

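The wrist camera's first view shows the floor and the bench edge. The fingers are in the lower half, around (190,280) and (370,280). The moves were refused, so I'll give every row all its fields.

```bash
python3 -m inch '[{"gripper":1,"dx":0.034,"dy":-0.020,"dz":0.005,"wx":0,"wy":0,"wz":3},{"gripper":1,"dx":0.068,"dy":-0.040,"dz":0.01,"wx":0,"wy":0,"wz":6},{"gripper":1,"dx":0.102,"dy":-0.060,"dz":0.015,"wx":0,"wy":0,"wz":9},{"gripper":1,"dx":0.136,"dy":-0.080,"dz":0.02,"wx":0,"wy":0,"wz":12},{"gripper":1,"dx":0.170,"dy":-0.1,"dz":0.025,"wx":0,"wy":0,"wz":15.6}]'
python3 -m inch '[{"gripper":1,"dx":0.034,"dy":-0.020},{"gripper":1,"dx":0.068,"dy":-0.040},{"gripper":1,"dx":0.102,"dy":-0.060},{"gripper":1,"dx":0.136,"dy":-0.080},{"gripper":1,"dx":0.170,"dy":-0.1}]'
python3 - <<'E'
from h import *
st=manip.read_state();print(st['eef_pos'],st['eef_rot'],st['clock'])
E
```

```text
clock: 0.57
eef_pos: [319.4, 428.4, 230.6]
eef_rot: [-3.141, -0.0, -3.139]
wrist_force: [0.5, 0.8, 0.5]
finger_gap: 94.0
finger_force: 0.0
[319.44743311 428.3834476  230.59815657] [-3.14142912e+00 -1.44031607e-04 -3.13936803e+00] 0.5667validation failed for argument at $[0]...
```

```bash
cat > look.sh <<'E'
python3 - $1 <<'P'
import sys,json
from h import *
st=manip.read_state();n=sys.argv[1];snap('wrist',n+'.png');print(n,st['eef_pos'].round(1),st['eef_rot'].round(4),round(float(st['clock']),2))
json.dump({k:list(map(float,st[k])) for k in('eef_pos','eef_rot')},open(n+'.json','w'))
P
E
python3 -m inch '[{"gripper":1,"dx":0.034,"dy":-0.020,"dz":0,"wx":0,"wy":0,"wz":0},{"gripper":1,"dx":0.068,"dy":-0.040,"dz":0,"wx":0,"wy":0,"wz":0},{"gripper":1,"dx":0.102,"dy":-0.060,"dz":0,"wx":0,"wy":0,"wz":0},{"gripper":1,"dx":0.136,"dy":-0.080,"dz":0,"wx":0,"wy":0,"wz":0},{"gripper":1,"dx":0.170,"dy":-0.1,"dz":0,"wx":0,"wy":0,"wz":0}]'
python3 -m inch '[{"gripper":1,"dx":0.030,"dy":-0.020,"dz":0,"wx":0,"wy":0,"wz":0},{"gripper":1,"dx":0.050,"dy":-0.042,"dz":0,"wx":0,"wy":0,"wz":0},{"gripper":1,"dx":0.050,"dy":-0.042,"dz":0,"wx":0,"wy":0,"wz":0},{"gripper":1,"dx":0.050,"dy":-0.042,"dz":0,"wx":0,"wy":0,"wz":0},{"gripper":1,"dx":0.050,"dy":-0.042,"dz":0,"wx":0,"wy":0,"wz":0}]'
sh look.sh w1
python3 -m inch '[{"gripper":1,"dx":0.025,"dy":0,"dz":0,"wx":0,"wy":0,"wz":0},{"gripper":1,"dx":0.050,"dy":0,"dz":0,"wx":0,"wy":0,"wz":0},{"gripper":1,"dx":0.050,"dy":0,"dz":0,"wx":0,"wy":0,"wz":0},{"gripper":1,"dx":0.050,"dy":0,"dz":0,"wx":0,"wy":0,"wz":0},{"gripper":1,"dx":0.050,"dy":0,"dz":0,"wx":0,"wy":0,"wz":0}]'
sh look.sh w2
python3 -c "
import cv2,numpy as np
a=cv2.imread('pics/w1.png');b=cv2.imread('pics/w2.png')
c=lambda i:cv2.resize(i[60:360,175:375],(400,600))
cv2.imwrite('pics/w12.png',np.hstack([c(a),c(b)]))"
```

```text
clock: 0.98
eef_pos: [489.6, 328.2, 230.3]
eef_rot: [-3.142, -0.0, 3.141]
wrist_force: [0.0, 0.6, 0.4]
finger_gap: 94.0
finger_force: 0.0
clock: 1.4
eef_pos: [537.8, 288.0, 230.2]
eef_rot: [-3.142, -0.001, 3.141]
wrist_force: [0.0, 0.1, 0.1]
finger_gap: 94.4
finger_force: 0.0
w1 [537.8 288.  230.2] [-3.1416e+00 -5.0000e-04  3.1410e+00] 1.4
clock: 1.87
eef_pos: [587.2, 288.4, 230.4]
eef_rot: [-3.142, -0.0, -3.141]
wrist_force: [-0.5, 0.6, 0.4]
finger_gap: 94.6
finger_force: 0.0
w2 [587.2 288.4 230.4] [-3.1415e+00 -4.0000e-04 -3.1409e+00] 1.87
```

View pics/w12.png

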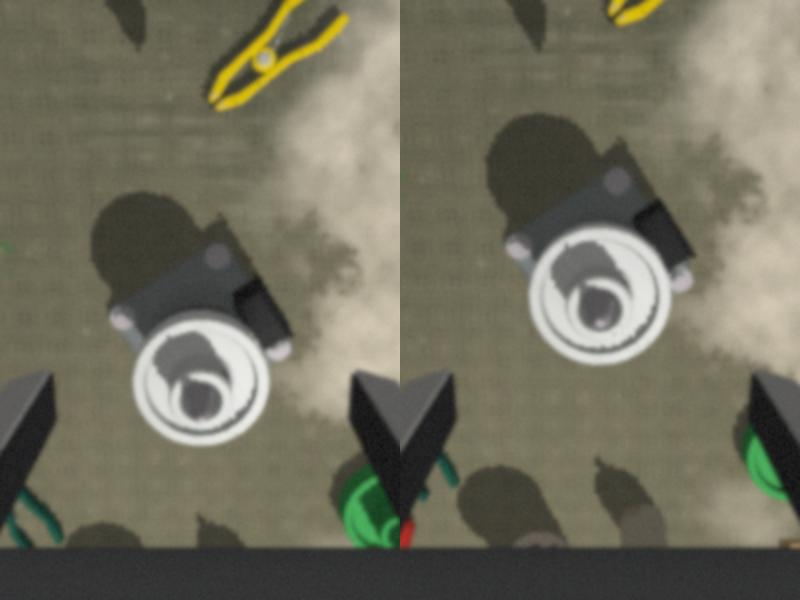

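The two wrist views show the large pulley's rim centred near pixel (275.5,250) in w1 and (275,207) in w2, with the hub at (275.5,260) and (275,213). The green pulley is at the lower right of both.

```bash
cat >> h.py <<'E'
import json
np.set_printoptions(precision=1,suppress=True)
def W(n,u,v): return ray('wrist',u,v,{k:np.array(x) for k,x in json.load(open(n+'.json')).items()})
def circ(n,u,v,r0,r1,win=60,k=4,p2=20):
    im=cv2.cvtColor(cv2.imread(f'pics/{n}.png'),cv2.COLOR_BGR2GRAY); x0,y0=int(u-win),int(v-win)
    c=cv2.resize(im[y0:y0+2*win,x0:x0+2*win],None,fx=k,fy=k,interpolation=cv2.INTER_CUBIC)
    h=cv2.HoughCircles(c,cv2.HOUGH_GRADIENT,1,10,param1=80,param2=p2,minRadius=int(r0*k),maxRadius=int(r1*k))
    return [] if h is None else [((a+.5)/k-.5+x0,(b+.5)/k-.5+y0,r/k) for a,b,r in h[0][:3]]
E
python3 - <<'E'
from h import *
for n,v,h in(('w1',250,260),('w2',207,213)):
    print(n,'rim',np.array(circ(n,275,v,30,38)),'hub',np.array(circ(n,275,h,13,20)))
print(tri(W('w1',275.5,260),W('w2',275,213)),atz(W('w1',275.5,260),120),atz(W('w2',275,213),120), tri(W('w1',275.5,250),W('w2',275,207)))
E
```

```text
w1 rim [[275.2 248.8  34.2]
 [273.  251.   31.2]
 [275.  253.5  34.5]] hub [[275.8 264.5  18.5]
 [275.5 261.5  15.7]
 [278.2 260.   14. ]]
w2 rim [[274.5 207.5  34.8]
 [274.  204.8  31.5]
 [271.5 206.8  32.6]] hub [[274.8 218.   19. ]
 [274.5 212.   13.2]
 [269.5 217.5  15.7]]
(array([587. , 289. , 127.6]), [np.float64(0.01442145505399409), np.float64(0.014421455053895575)]) [590.5 289.  120. ] [589.2 289.  120. ] (array([589.4, 289. ,  96.4]), [np.float64(0.03897619467433091), np.float64(0.03897619467425521)])
```

```bash
python3 -m inch '[{"gripper":1,"dx":0.002,"dy":0.0005,"dz":-0.035,"wx":0,"wy":0,"wz":0},{"gripper":1,"dx":0.002,"dy":0.0005,"dz":-0.07,"wx":0,"wy":0,"wz":0},{"gripper":1,"dx":0.002,"dy":0.0005,"dz":-0.1,"wx":0,"wy":0,"wz":0},{"gripper":1,"dx":0.002,"dy":0.0005,"dz":-0.12,"wx":0,"wy":0,"wz":0},{"gripper":1,"dx":0.002,"dy":0.0005,"dz":-0.128,"wx":0,"wy":0,"wz":0}]' 40
for i in 1 2 3; do python3 -m inch '[{"gripper":0.2,"dx":0,"dy":0,"dz":0,"wx":0,"wy":0,"wz":0},{"gripper":0.2,"dx":0,"dy":0,"dz":0,"wx":0,"wy":0,"wz":0},{"gripper":0.2,"dx":0,"dy":0,"dz":0,"wx":0,"wy":0,"wz":0},{"gripper":0.2,"dx":0,"dy":0,"dz":0,"wx":0,"wy":0,"wz":0},{"gripper":0.2,"dx":0,"dy":0,"dz":0,"wx":0,"wy":0,"wz":0}]' 40; done
```

```text
clock: 2.33
eef_pos: [588.2, 288.1, 99.5]
eef_rot: [-3.14, -0.004, -3.141]
wrist_force: [0.8, 0.1, -0.3]
finger_gap: 93.7
finger_force: 0.0
clock: 2.75
eef_pos: [590.6, 288.4, 103.8]
eef_rot: [3.141, 0.002, 3.141]
wrist_force: [-1.1, -1.1, -0.4]
finger_gap: 64.0
finger_force: 0.0
clock: 3.17
eef_pos: [590.3, 288.0, 102.5]
eef_rot: [-3.141, 0.0, 3.141]
wrist_force: [0.8, -0.1, 0.4]
finger_gap: 32.7
finger_force: 40.0
clock: 3.58
eef_pos: [590.2, 288.0, 102.5]
eef_rot: [-3.141, 0.0, 3.141]
wrist_force: [-0.2, -1.6, 0.5]
finger_gap: 32.5
finger_force: 40.0
```

```bash
python3 -m inch '[{"gripper":0.2,"dx":0,"dy":0,"dz":0.01,"wx":0,"wy":0,"wz":0},{"gripper":0.2,"dx":0,"dy":0,"dz":0.03,"wx":0,"wy":0,"wz":0},{"gripper":0.2,"dx":0,"dy":0,"dz":0.055,"wx":0,"wy":0,"wz":0},{"gripper":0.2,"dx":0,"dy":0,"dz":0.08,"wx":0,"wy":0,"wz":0},{"gripper":0.2,"dx":0,"dy":0,"dz":0.1,"wx":0,"wy":0,"wz":0}]'
python3 -m inch '[{"gripper":0.2,"dx":0.001,"dy":-0.015,"dz":0,"wx":0,"wy":0,"wz":0},{"gripper":0.2,"dx":0.003,"dy":-0.040,"dz":0,"wx":0,"wy":0,"wz":0},{"gripper":0.2,"dx":0.006,"dy":-0.070,"dz":0,"wx":0,"wy":0,"wz":0},{"gripper":0.2,"dx":0.01,"dy":-0.10,"dz":0,"wx":0,"wy":0,"wz":0},{"gripper":0.2,"dx":0.012,"dy":-0.13,"dz":0,"wx":0,"wy":0,"wz":0}]'
python3 -m inch '[{"gripper":0.2,"dx":0.002,"dy":-0.03,"dz":0,"wx":0,"wy":0,"wz":0},{"gripper":0.2,"dx":0.005,"dy":-0.060,"dz":0,"wx":0,"wy":0,"wz":0},{"gripper":0.2,"dx":0.007,"dy":-0.090,"dz":0,"wx":0,"wy":0,"wz":0},{"gripper":0.2,"dx":0.008,"dy":-0.11,"dz":0,"wx":0,"wy":0,"wz":0},{"gripper":0.2,"dx":0.008,"dy":-0.12,"dz":0,"wx":0,"wy":0,"wz":0}]'
python3 - <<'E'
from h import *
a=snap('scene','s1.png');b=snap('side','d1.png')
print(manip.read_state()['eef_pos'])
c=lambda i,x,y:cv2.resize(i[y:y+150,x:x+100],(400,600),interpolation=cv2.INTER_CUBIC)
cv2.imwrite('pics/c3.png',np.hstack([c(a,240,110),c(b,225,110)]))
E
```

```text
clock: 4.0
eef_pos: [590.1, 288.4, 204.9]
eef_rot: [3.141, 0.001, 3.141]
wrist_force: [0.9, 0.4, -1.4]
finger_gap: 32.1
finger_force: 40.0
clock: 4.42
eef_pos: [601.8, 156.3, 201.7]
eef_rot: [-3.141, -0.001, 3.141]
wrist_force: [1.0, 0.3, -1.8]
finger_gap: 32.5
finger_force: 40.0
clock: 4.83
eef_pos: [609.7, 35.2, 201.7]
eef_rot: [-3.141, -0.001, 3.139]
wrist_force: [0.5, 0.9, -2.3]
finger_gap: 32.5
finger_force: 40.0
[609.8  36.8 201.9]
```

View pics/c3.png

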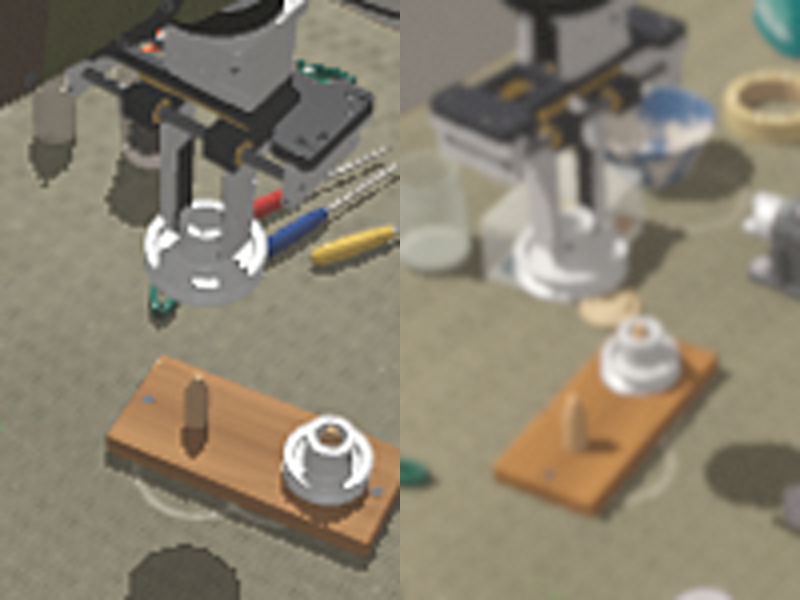

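The pulley hangs level in the grip. The peg tip is at scene (289.5,204.2) and side (268.2,209.5). The held hub's top is at about (291.8,163) and (267.5,168). I'll use the held hub to check the cameras against the TCP.

Run:
```python
from h import *
S=lambda x,y:ray('scene',x,y); D=lambda x,y:ray('side',x,y)
print(tri(S(291.8,163),D(267.5,168)),atz(S(291.8,163),219),atz(D(267.5,168),219))
print(tri(S(289.5,204.2),D(268.2,209.5)))
```

```text
(array([610.5,  36.2, 213.9]), [np.float64(4.536445469898039), np.float64(4.536445469898058)]) [612.1  35.4 219. ] [599.1  44.6 219. ]
(array([611.8,  36. ,  61.2]), [np.float64(0.43919230085616623), np.float64(0.43919230085619765)])
```

```bash
python3 -m inch '[{"gripper":0.2,"dx":0.001,"dy":-0.0005,"dz":-0.02,"wx":0,"wy":0,"wz":0},{"gripper":0.2,"dx":0.001,"dy":-0.0005,"dz":-0.05,"wx":0,"wy":0,"wz":0},{"gripper":0.2,"dx":0.001,"dy":-0.0005,"dz":-0.08,"wx":0,"wy":0,"wz":0},{"gripper":0.2,"dx":0.001,"dy":-0.0005,"dz":-0.1,"wx":0,"wy":0,"wz":0},{"gripper":0.2,"dx":0.001,"dy":-0.0005,"dz":-0.11,"wx":0,"wy":0,"wz":0}]'
python3 -m inch '[{"gripper":0.2,"dx":0,"dy":0,"dz":-0.007,"wx":0,"wy":0,"wz":0},{"gripper":0.2,"dx":0,"dy":0,"dz":-0.014,"wx":0,"wy":0,"wz":0},{"gripper":0.2,"dx":0,"dy":0,"dz":-0.021,"wx":0,"wy":0,"wz":0},{"gripper":0.2,"dx":0,"dy":0,"dz":-0.028,"wx":0,"wy":0,"wz":0},{"gripper":0.2,"dx":0,"dy":0,"dz":-0.034,"wx":0,"wy":0,"wz":0}]'
python3 -m inch '[{"gripper":0.2,"dx":0,"dy":0,"dz":-0.005,"wx":0,"wy":0,"wz":0},{"gripper":0.2,"dx":0,"dy":0,"dz":-0.01,"wx":0,"wy":0,"wz":0},{"gripper":0.2,"dx":0,"dy":0,"dz":-0.014,"wx":0,"wy":0,"wz":0},{"gripper":0.2,"dx":0,"dy":0,"dz":-0.016,"wx":0,"wy":0,"wz":0},{"gripper":0.2,"dx":0,"dy":0,"dz":-0.016,"wx":0,"wy":0,"wz":0}]'
```

```text
clock: 5.35
eef_pos: [609.6, 39.1, 89.2]
eef_rot: [3.141, -0.004, -3.141]
wrist_force: [0.2, 0.6, -1.7]
finger_gap: 32.4
finger_force: 40.0
clock: 5.77
eef_pos: [611.4, 37.7, 58.4]
eef_rot: [3.142, 0.001, 3.141]
wrist_force: [0.2, 0.5, -1.8]
finger_gap: 32.8
finger_force: 40.0
clock: 6.18
eef_pos: [611.0, 37.6, 42.0]
eef_rot: [-3.142, -0.001, 3.141]
wrist_force: [-0.0, 0.2, -1.8]
finger_gap: 32.2
finger_force: 40.0
```

```bash
python3 -m inch '[{"gripper":0.6,"dx":0,"dy":0,"dz":-0.001,"wx":0,"wy":0,"wz":0},{"gripper":0.6,"dx":0,"dy":0,"dz":-0.001,"wx":0,"wy":0,"wz":0},{"gripper":0.6,"dx":0,"dy":0,"dz":-0.001,"wx":0,"wy":0,"wz":0},{"gripper":0.6,"dx":0,"dy":0,"dz":-0.001,"wx":0,"wy":0,"wz":0},{"gripper":0.6,"dx":0,"dy":0,"dz":-0.001,"wx":0,"wy":0,"wz":0}]'
python3 -m inch '[{"gripper":0.6,"dx":0,"dy":0,"dz":0.01,"wx":0,"wy":0,"wz":0},{"gripper":0.6,"dx":0,"dy":0,"dz":0.04,"wx":0,"wy":0,"wz":0},{"gripper":0.6,"dx":0,"dy":0,"dz":0.08,"wx":0,"wy":0,"wz":0},{"gripper":0.6,"dx":0,"dy":0,"dz":0.12,"wx":0,"wy":0,"wz":0},{"gripper":0.6,"dx":0,"dy":0,"dz":0.16,"wx":0,"wy":0,"wz":0}]'
python3 -m inch '[{"gripper":1,"dx":-0.01,"dy":-0.03,"dz":0.01,"wx":0,"wy":0,"wz":0},{"gripper":1,"dx":-0.02,"dy":-0.07,"dz":0.02,"wx":0,"wy":0,"wz":0},{"gripper":1,"dx":-0.03,"dy":-0.11,"dz":0.03,"wx":0,"wy":0,"wz":0},{"gripper":1,"dx":-0.035,"dy":-0.15,"dz":0.03,"wx":0,"wy":0,"wz":0},{"gripper":1,"dx":-0.04,"dy":-0.19,"dz":0.03,"wx":0,"wy":0,"wz":0}]'
python3 -m inch '[{"gripper":1,"dx":-0.005,"dy":-0.04,"dz":0,"wx":0,"wy":0,"wz":0},{"gripper":1,"dx":-0.015,"dy":-0.08,"dz":0,"wx":0,"wy":0,"wz":0},{"gripper":1,"dx":-0.02,"dy":-0.11,"dz":0,"wx":0,"wy":0,"wz":0},{"gripper":1,"dx":-0.02,"dy":-0.122,"dz":0,"wx":0,"wy":0,"wz":0},{"gripper":1,"dx":-0.02,"dy":-0.122,"dz":0,"wx":0,"wy":0,"wz":0}]'
sh look.sh w3
python3 -m inch '[{"gripper":1,"dx":0.02,"dy":0,"dz":0,"wx":0,"wy":0,"wz":0},{"gripper":1,"dx":0.040,"dy":0,"dz":0,"wx":0,"wy":0,"wz":0},{"gripper":1,"dx":0.040,"dy":0,"dz":0,"wx":0,"wy":0,"wz":0},{"gripper":1,"dx":0.040,"dy":0,"dz":0,"wx":0,"wy":0,"wz":0},{"gripper":1,"dx":0.040,"dy":0,"dz":0,"wx":0,"wy":0,"wz":0}]'
sh look.sh w4
python3 -c "
import cv2,numpy as np
from h import snap
a=cv2.imread('pics/w3.png');b=cv2.imread('pics/w4.png')
c=lambda i:cv2.resize(i[160:310,225:325],(400,600),interpolation=2)
cv2.imwrite('pics/w34.png',np.hstack([c(a),c(b)])); snap('scene','s2.png')"
```

```text
clock: 6.6
eef_pos: [611.3, 37.7, 41.7]
eef_rot: [3.142, 0.0, 3.141]
wrist_force: [0.2, 0.0, -0.0]
finger_gap: 56.3
finger_force: 0.0
clock: 7.02
eef_pos: [610.8, 37.6, 204.3]
eef_rot: [-3.142, 0.0, 3.141]
wrist_force: [-0.5, 0.8, 0.6]
finger_gap: 56.3
finger_force: 0.0
clock: 7.43
eef_pos: [570.6, -154.1, 233.5]
eef_rot: [-3.141, 0.002, 3.141]
wrist_force: [0.5, 0.0, -0.3]
finger_gap: 86.4
finger_force: 0.0
clock: 7.85
eef_pos: [550.6, -276.5, 231.9]
eef_rot: [-3.141, 0.0, 3.138]
wrist_force: [-0.1, -0.3, -0.4]
finger_gap: 94.0
finger_force: 0.0
w3 [ 550.6 -276.5  231.9] [-3.1  0.   3.1] 7.85
clock: 8.32
eef_pos: [591.1, -273.0, 231.6]
eef_rot: [3.141, -0.0, -3.141]
wrist_force: [-0.2, -0.1, -0.0]
finger_gap: 94.0
finger_force: 0.0
w4 [ 591.1 -273.   231.6] [ 3.1 -0.  -3.1] 8.32
```

View pics/w34.png

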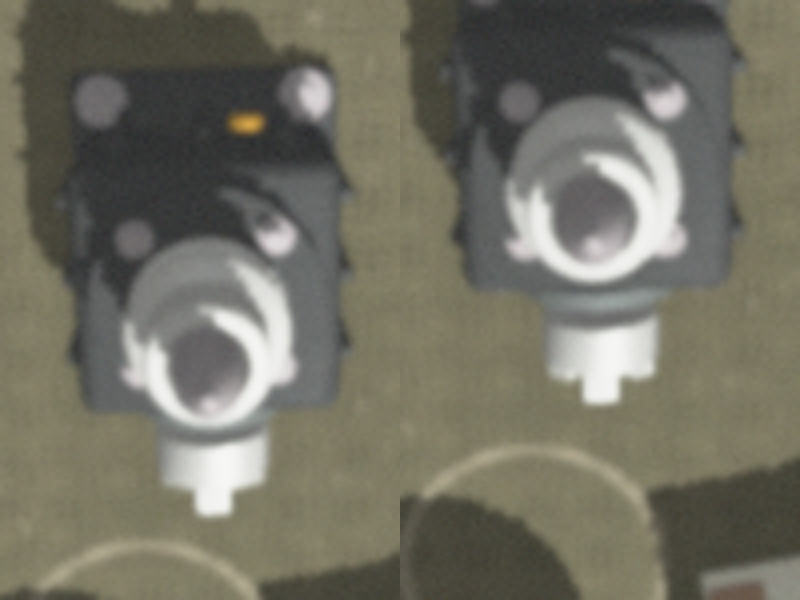

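The small pulley's hub centre is at pixel (277,251.7) in w3 and (273.8,214.3) in w4. The gearbox's stub points away, downwards in the picture.

Run:
```python
from h import *
print(tri(W('w3',277,251.7),W('w4',273.8,214.3)),atz(W('w3',277,251.7),120),atz(W('w4',273.8,214.3),120))
st=manip.read_state();print(st['eef_pos'])
```

```text
(array([ 594.7, -273.9,  120.3]), [np.float64(0.20420873020666283), np.float64(0.2042087302067681)]) [ 594.9 -274.1  120. ] [ 594.8 -273.7  120. ]
[ 590.9 -273.7  231.8]
```

View pics/s2.png

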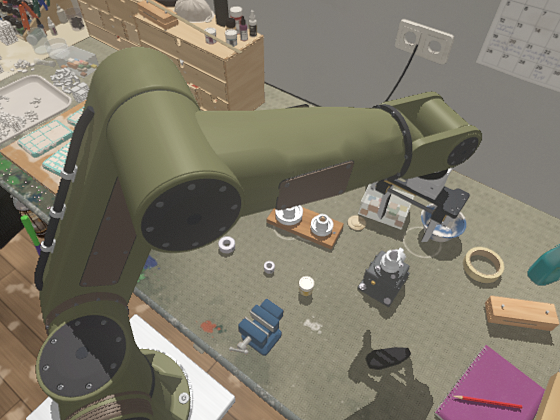

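Hub height 120 mm fits, and the large pulley sits parked on the peg at (289,212). Next is the small pulley.

```bash
python3 -m inch '[{"gripper":1,"dx":0.004,"dy":0,"dz":-0.035,"wx":0,"wy":0,"wz":0},{"gripper":1,"dx":0.004,"dy":0,"dz":-0.07,"wx":0,"wy":0,"wz":0},{"gripper":1,"dx":0.004,"dy":0,"dz":-0.1,"wx":0,"wy":0,"wz":0},{"gripper":1,"dx":0.004,"dy":0,"dz":-0.12,"wx":0,"wy":0,"wz":0},{"gripper":1,"dx":0.004,"dy":0,"dz":-0.129,"wx":0,"wy":0,"wz":0}]' 40
for i in 1 2 3; do python3 -m inch '[{"gripper":0.2,"dx":0,"dy":0,"dz":0,"wx":0,"wy":0,"wz":0},{"gripper":0.2,"dx":0,"dy":0,"dz":0,"wx":0,"wy":0,"wz":0},{"gripper":0.2,"dx":0,"dy":0,"dz":0,"wx":0,"wy":0,"wz":0},{"gripper":0.2,"dx":0,"dy":0,"dz":0,"wx":0,"wy":0,"wz":0},{"gripper":0.2,"dx":0,"dy":0,"dz":0,"wx":0,"wy":0,"wz":0}]' 40; done
python3 -m inch '[{"gripper":0.2,"dx":0,"dy":0,"dz":0.01,"wx":0,"wy":0,"wz":0},{"gripper":0.2,"dx":0,"dy":0,"dz":0.03,"wx":0,"wy":0,"wz":0},{"gripper":0.2,"dx":0,"dy":0,"dz":0.055,"wx":0,"wy":0,"wz":0},{"gripper":0.2,"dx":0,"dy":0,"dz":0.08,"wx":0,"wy":0,"wz":0},{"gripper":0.2,"dx":0,"dy":0,"dz":0.1,"wx":0,"wy":0,"wz":0}]'
```

```text
clock: 8.83
eef_pos: [593.7, -273.7, 99.5]
eef_rot: [3.14, -0.004, 3.141]
wrist_force: [0.0, -0.0, -1.1]
finger_gap: 94.0
finger_force: 0.0
clock: 9.25
eef_pos: [595.6, -274.6, 103.8]
eef_rot: [-3.141, 0.002, 3.141]
wrist_force: [-0.8, -0.1, -0.0]
finger_gap: 64.1
finger_force: 0.0
clock: 9.67
eef_pos: [595.2, -274.5, 102.6]
eef_rot: [-3.141, 0.0, 3.141]
wrist_force: [-0.3, -1.2, 0.2]
finger_gap: 33.4
finger_force: 40.0
clock: 10.08
eef_pos: [595.2, -274.5, 102.6]
eef_rot: [-3.141, 0.0, 3.141]
wrist_force: [-0.3, -2.1, 1.7]
finger_gap: 33.6
finger_force: 40.0
clock: 10.5
eef_pos: [595.3, -274.1, 204.9]
eef_rot: [-3.141, 0.001, 3.141]
wrist_force: [0.1, 1.2, -1.6]
finger_gap: 33.3
finger_force: 40.0
```

```bash
python3 -m inch '[{"gripper":0.2,"dx":0,"dy":0.015,"dz":0,"wx":0,"wy":0,"wz":0},{"gripper":0.2,"dx":0,"dy":0.045,"dz":0,"wx":0,"wy":0,"wz":0},{"gripper":0.2,"dx":0,"dy":0.08,"dz":0,"wx":0,"wy":0,"wz":0},{"gripper":0.2,"dx":0,"dy":0.115,"dz":0,"wx":0,"wy":0,"wz":0},{"gripper":0.2,"dx":0,"dy":0.15,"dz":0,"wx":0,"wy":0,"wz":0}]'
for i in 1 2; do python3 -m inch '[{"gripper":0.2,"dx":0,"dy":0.03,"dz":0,"wx":0,"wy":0,"wz":0},{"gripper":0.2,"dx":0,"dy":0.06,"dz":0,"wx":0,"wy":0,"wz":0},{"gripper":0.2,"dx":0,"dy":0.09,"dz":0,"wx":0,"wy":0,"wz":0},{"gripper":0.2,"dx":0,"dy":0.12,"dz":0,"wx":0,"wy":0,"wz":0},{"gripper":0.2,"dx":0,"dy":0.15,"dz":0,"wx":0,"wy":0,"wz":0}]'; done
python3 -m inch '[{"gripper":0.2,"dx":-0.002,"dy":0.03,"dz":0,"wx":0,"wy":0,"wz":0},{"gripper":0.2,"dx":-0.005,"dy":0.06,"dz":0,"wx":0,"wy":0,"wz":0},{"gripper":0.2,"dx":-0.005,"dy":0.09,"dz":0,"wx":0,"wy":0,"wz":0},{"gripper":0.2,"dx":-0.005,"dy":0.105,"dz":0,"wx":0,"wy":0,"wz":0},{"gripper":0.2,"dx":-0.005,"dy":0.1125,"dz":0,"wx":0,"wy":0,"wz":0}]'
python3 -m inch '[{"gripper":0.2,"dx":0,"dy":0,"dz":0,"wx":0,"wy":0,"wz":0},{"gripper":0.2,"dx":0,"dy":0,"dz":0,"wx":0,"wy":0,"wz":0},{"gripper":0.2,"dx":0,"dy":0,"dz":-0.01,"wx":0,"wy":0,"wz":0},{"gripper":0.2,"dx":0,"dy":0,"dz":-0.02,"wx":0,"wy":0,"wz":0},{"gripper":0.2,"dx":0,"dy":0,"dz":-0.025,"wx":0,"wy":0,"wz":0}]'
sh look.sh w5
python3 - <<'E'
from h import *
a=cv2.imread('pics/w5.png');b=snap('scene','s3.png')
c=lambda i,x,y:cv2.resize(i[y:y+150,x:x+100],(400,600),interpolation=cv2.INTER_CUBIC)
cv2.imwrite('pics/c4.png',np.hstack([c(b,165,60),c(a,225,160)]))
E
```

```text
clock: 10.92
eef_pos: [594.4, -122.0, 201.7]
eef_rot: [3.141, -0.001, 3.141]
wrist_force: [0.6, -0.5, -1.6]
finger_gap: 33.3
finger_force: 40.0
clock: 11.33
eef_pos: [594.2, 28.0, 201.8]
eef_rot: [3.141, -0.001, 3.141]
wrist_force: [0.7, -0.4, -1.2]
finger_gap: 33.9
finger_force: 40.0
clock: 11.75
eef_pos: [594.1, 177.8, 201.8]
eef_rot: [3.142, -0.001, 3.141]
wrist_force: [0.5, 0.2, 0.0]
finger_gap: 33.5
finger_force: 40.0
clock: 12.17
eef_pos: [589.1, 290.4, 201.6]
eef_rot: [-3.141, -0.001, -3.14]
wrist_force: [0.5, -0.6, -2.0]
finger_gap: 33.3
finger_force: 40.0
clock: 12.58
eef_pos: [589.9, 286.9, 175.2]
eef_rot: [-3.141, -0.002, 3.14]
wrist_force: [0.8, 0.3, -1.9]
finger_gap: 33.3
finger_force: 40.0
w5 [589.9 286.9 175.2] [-3.1 -0.   3.1] 12.58
```

View pics/c4.png

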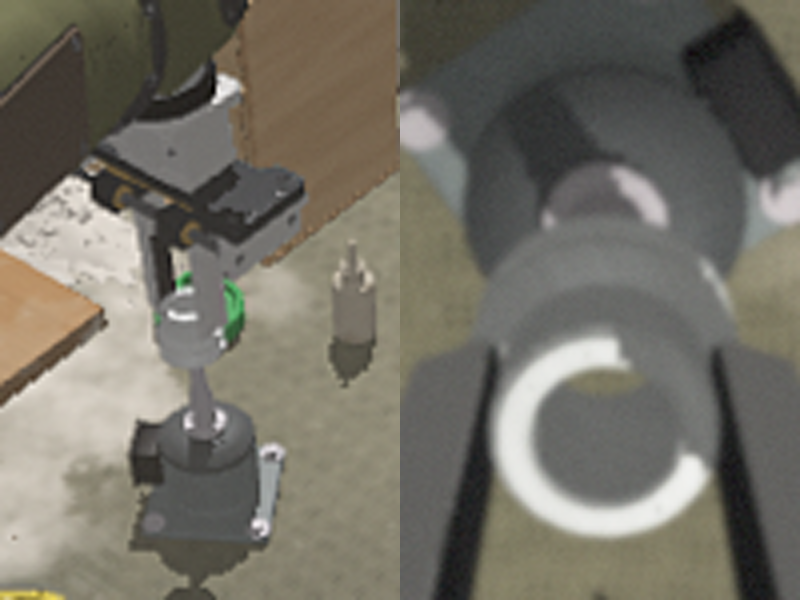

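The scene crop shows the small pulley just above the motor shaft's tip. In the wrist crop the hub, at pixel (276.5,269), lines up sideways with the motor can, at about 276. Lowering now.

```bash
python3 -m inch '[{"gripper":0.2,"dx":0,"dy":0,"dz":-0.008,"wx":0,"wy":0,"wz":0},{"gripper":0.2,"dx":0,"dy":0,"dz":-0.016,"wx":0,"wy":0,"wz":0},{"gripper":0.2,"dx":0,"dy":0,"dz":-0.022,"wx":0,"wy":0,"wz":0},{"gripper":0.2,"dx":0,"dy":0,"dz":-0.026,"wx":0,"wy":0,"wz":0},{"gripper":0.2,"dx":0,"dy":0,"dz":-0.03,"wx":0,"wy":0,"wz":0}]'
python3 -m inch '[{"gripper":0.2,"dx":0,"dy":0,"dz":-0.005,"wx":0,"wy":0,"wz":0},{"gripper":0.2,"dx":0,"dy":0,"dz":-0.01,"wx":0,"wy":0,"wz":0},{"gripper":0.2,"dx":0,"dy":0,"dz":-0.015,"wx":0,"wy":0,"wz":0},{"gripper":0.2,"dx":0,"dy":0,"dz":-0.02,"wx":0,"wy":0,"wz":0},{"gripper":0.2,"dx":0,"dy":0,"dz":-0.022,"wx":0,"wy":0,"wz":0}]'
```

```text
clock: 13.1
eef_pos: [590.1, 288.1, 146.8]
eef_rot: [-3.141, -0.0, 3.141]
wrist_force: [-0.3, -0.1, -0.6]
finger_gap: 33.5
finger_force: 40.0
clock: 13.52
eef_pos: [590.0, 288.0, 124.4]
eef_rot: [-3.141, -0.001, 3.141]
wrist_force: [0.4, 0.7, -0.7]
finger_gap: 33.4
finger_force: 40.0
```

```bash
python3 -m inch '[{"gripper":0.2,"dx":0,"dy":0,"dz":-0.005,"wx":0,"wy":0,"wz":0},{"gripper":0.2,"dx":0,"dy":0,"dz":-0.01,"wx":0,"wy":0,"wz":0},{"gripper":0.2,"dx":0,"dy":0,"dz":-0.015,"wx":0,"wy":0,"wz":0},{"gripper":0.2,"dx":0,"dy":0,"dz":-0.02,"wx":0,"wy":0,"wz":0},{"gripper":0.2,"dx":0,"dy":0,"dz":-0.021,"wx":0,"wy":0,"wz":0}]'
python3 -m inch '[{"gripper":0.2,"dx":0,"dy":0,"dz":-0.0005,"wx":0,"wy":0,"wz":0},{"gripper":0.2,"dx":0,"dy":0,"dz":-0.0005,"wx":0,"wy":0,"wz":0},{"gripper":0.6,"dx":0,"dy":0,"dz":0,"wx":0,"wy":0,"wz":0},{"gripper":0.6,"dx":0,"dy":0,"dz":0,"wx":0,"wy":0,"wz":0},{"gripper":0.6,"dx":0,"dy":0,"dz":0,"wx":0,"wy":0,"wz":0}]'
python3 -m inch '[{"gripper":0.6,"dx":0,"dy":0,"dz":0.01,"wx":0,"wy":0,"wz":0},{"gripper":0.6,"dx":0,"dy":0,"dz":0.035,"wx":0,"wy":0,"wz":0},{"gripper":0.6,"dx":0,"dy":0,"dz":0.065,"wx":0,"wy":0,"wz":0},{"gripper":0.6,"dx":0,"dy":0,"dz":0.095,"wx":0,"wy":0,"wz":0},{"gripper":0.6,"dx":0,"dy":0,"dz":0.125,"wx":0,"wy":0,"wz":0}]'
python3 -m inch '[{"gripper":0.6,"dx":0,"dy":0,"dz":0,"wx":0,"wy":0,"wz":0},{"gripper":0.6,"dx":0,"dy":0,"dz":0,"wx":0,"wy":0,"wz":0},{"gripper":0.6,"dx":0,"dy":0,"dz":0,"wx":0,"wy":0,"wz":0},{"gripper":0.6,"dx":0,"dy":0,"dz":0,"wx":0,"wy":0,"wz":0},{"gripper":0.6,"dx":0,"dy":0,"dz":0,"wx":0,"wy":0,"wz":0}]'
sh look.sh w6
```

```text
clock: 13.93
eef_pos: [589.9, 288.0, 103.3]
eef_rot: [-3.141, -0.001, 3.141]
wrist_force: [0.1, -0.4, -1.1]
finger_gap: 33.7
finger_force: 40.0
clock: 14.35
eef_pos: [590.4, 288.3, 104.9]
eef_rot: [3.141, 0.001, 3.141]
wrist_force: [-0.2, 0.0, -0.1]
finger_gap: 50.2
finger_force: 0.0
clock: 14.77
eef_pos: [590.0, 288.1, 232.0]
eef_rot: [3.141, 0.001, 3.141]
wrist_force: [-0.2, 0.3, 0.1]
finger_gap: 56.3
finger_force: 0.0
clock: 15.18
eef_pos: [589.9, 288.0, 228.3]
eef_rot: [-3.141, -0.002, 3.141]
wrist_force: [-0.0, 0.4, 0.3]
finger_gap: 56.4
finger_force: 0.0
w6 [589.9 288.  228.3] [-3.1 -0.   3.1] 15.18
```

```bash
python3 -m inch '[{"gripper":0.7,"dx":0.002,"dy":-0.03,"dz":0,"wx":0,"wy":0,"wz":0},{"gripper":0.7,"dx":0.005,"dy":-0.060,"dz":0,"wx":0,"wy":0,"wz":0},{"gripper":0.7,"dx":0.008,"dy":-0.095,"dz":0,"wx":0,"wy":0,"wz":0},{"gripper":0.7,"dx":0.011,"dy":-0.130,"dz":0,"wx":0,"wy":0,"wz":0},{"gripper":0.7,"dx":0.014,"dy":-0.165,"dz":0,"wx":0,"wy":0,"wz":0}]'
python3 -m inch '[{"gripper":0.7,"dx":0.004,"dy":-0.03,"dz":-0.01,"wx":0,"wy":0,"wz":0},{"gripper":0.7,"dx":0.007,"dy":-0.060,"dz":-0.03,"wx":0,"wy":0,"wz":0},{"gripper":0.7,"dx":0.007,"dy":-0.080,"dz":-0.06,"wx":0,"wy":0,"wz":0},{"gripper":0.7,"dx":0.007,"dy":-0.085,"dz":-0.09,"wx":0,"wy":0,"wz":0},{"gripper":0.7,"dx":0.007,"dy":-0.085,"dz":-0.10,"wx":0,"wy":0,"wz":0}]'
python3 -m inch '[{"gripper":0.7,"dx":0,"dy":0,"dz":0,"wx":0,"wy":0,"wz":0},{"gripper":0.7,"dx":0,"dy":0,"dz":0,"wx":0,"wy":0,"wz":0},{"gripper":0.7,"dx":0,"dy":0,"dz":0,"wx":0,"wy":0,"wz":0},{"gripper":0.7,"dx":0,"dy":0,"dz":0,"wx":0,"wy":0,"wz":0},{"gripper":0.7,"dx":0,"dy":0,"dz":0,"wx":0,"wy":0,"wz":0}]'
sh look.sh w7
python3 - <<'E'
from h import *
a=cv2.imread('pics/w6.png');b=cv2.imread('pics/w7.png')
cv2.imwrite('pics/c5.png',np.hstack([cv2.resize(i[120:330,205:345],(400,600),interpolation=2) for i in(a,b)]))
E
```

```text
clock: 15.65
eef_pos: [603.9, 121.7, 228.9]
eef_rot: [-3.141, -0.001, 3.141]
wrist_force: [-0.4, -0.3, 0.7]
finger_gap: 65.4
finger_force: 0.0
clock: 16.07
eef_pos: [609.3, 36.5, 124.8]
eef_rot: [-3.141, -0.006, 3.139]
wrist_force: [-0.1, -0.2, -0.0]
finger_gap: 65.5
finger_force: 0.0
clock: 16.48
eef_pos: [611.7, 38.7, 130.8]
eef_rot: [3.142, 0.002, -3.141]
wrist_force: [0.5, -0.3, -0.0]
finger_gap: 66.4
finger_force: 0.0
w7 [611.7  38.7 130.8] [ 3.1  0.  -3.1] 16.48
```

View pics/c5.png

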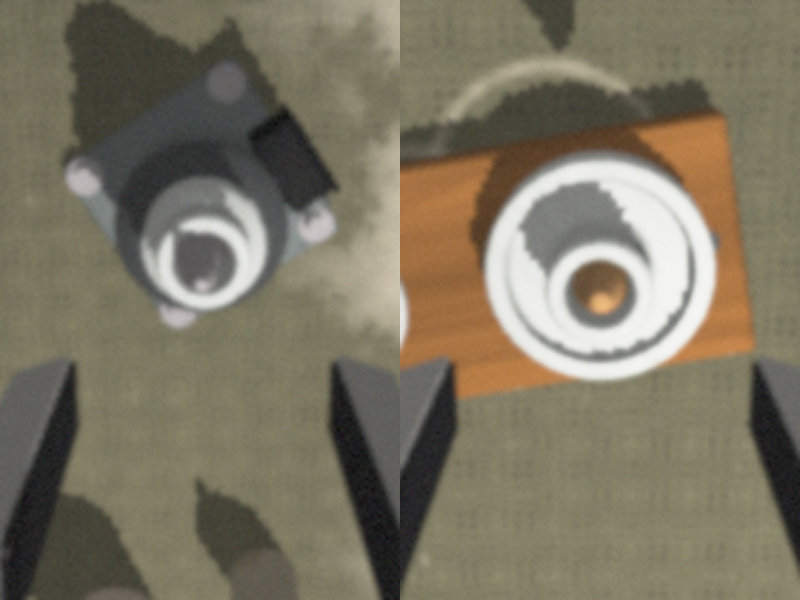

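The small pulley sits home and level on the motor, with its hub at pixel (276.4,211.7) in w6. The large pulley is on the peg, with its hub at (275,221.9) in w7.

Run:
```python
from h import *
print(atz(W('w6',276.4,211.7),120),atz(W('w7',275,221.9),58), manip.read_state()['eef_pos'])
```

```text
[589.7 289.8 120. ] [611.   39.3  58. ] [611.6  38.6 130.5]
```

```bash
python3 -m inch '[{"gripper":0.7,"dx":0,"dy":0,"dz":-0.03,"wx":0,"wy":0,"wz":0},{"gripper":0.7,"dx":0,"dy":0,"dz":-0.055,"wx":0,"wy":0,"wz":0},{"gripper":0.7,"dx":0,"dy":0,"dz":-0.075,"wx":0,"wy":0,"wz":0},{"gripper":0.7,"dx":0,"dy":0,"dz":-0.085,"wx":0,"wy":0,"wz":0},{"gripper":0.7,"dx":0,"dy":0,"dz":-0.088,"wx":0,"wy":0,"wz":0}]' 40
for i in 1 2; do python3 -m inch '[{"gripper":0.2,"dx":0,"dy":0,"dz":0,"wx":0,"wy":0,"wz":0},{"gripper":0.2,"dx":0,"dy":0,"dz":0,"wx":0,"wy":0,"wz":0},{"gripper":0.2,"dx":0,"dy":0,"dz":0,"wx":0,"wy":0,"wz":0},{"gripper":0.2,"dx":0,"dy":0,"dz":0,"wx":0,"wy":0,"wz":0},{"gripper":0.2,"dx":0,"dy":0,"dz":0,"wx":0,"wy":0,"wz":0}]' 40; done
python3 -m inch '[{"gripper":0.2,"dx":0,"dy":0,"dz":0.01,"wx":0,"wy":0,"wz":0},{"gripper":0.2,"dx":0,"dy":0,"dz":0.03,"wx":0,"wy":0,"wz":0},{"gripper":0.2,"dx":0,"dy":0,"dz":0.06,"wx":0,"wy":0,"wz":0},{"gripper":0.2,"dx":0,"dy":0,"dz":0.09,"wx":0,"wy":0,"wz":0},{"gripper":0.2,"dx":0,"dy":0,"dz":0.12,"wx":0,"wy":0,"wz":0}]'
python3 -m inch '[{"gripper":0.2,"dx":0,"dy":0,"dz":0.02,"wx":0,"wy":0,"wz":0},{"gripper":0.2,"dx":0,"dy":0,"dz":0.04,"wx":0,"wy":0,"wz":0},{"gripper":0.2,"dx":0,"dy":-0.015,"dz":0.04,"wx":0,"wy":0,"wz":0},{"gripper":0.2,"dx":0,"dy":-0.04,"dz":0.04,"wx":0,"wy":0,"wz":0},{"gripper":0.2,"dx":0,"dy":-0.07,"dz":0.04,"wx":0,"wy":0,"wz":0}]'
```

```text
clock: 16.95
eef_pos: [610.6, 38.3, 40.2]
eef_rot: [3.142, -0.002, 3.141]
wrist_force: [-0.4, -0.3, -0.3]
finger_gap: 66.0
finger_force: 0.0
clock: 17.37
eef_pos: [611.5, 38.1, 42.3]
eef_rot: [-3.142, 0.001, 3.141]
wrist_force: [0.4, -0.9, 0.2]
finger_gap: 35.6
finger_force: 0.0
clock: 17.78
eef_pos: [611.5, 38.1, 42.2]
eef_rot: [-3.142, 0.001, 3.141]
wrist_force: [-1.2, 0.1, 6.5]
finger_gap: 32.4
finger_force: 40.0
clock: 18.2
eef_pos: [610.8, 38.2, 163.1]
eef_rot: [3.142, -0.001, 3.141]
wrist_force: [0.8, -0.3, -2.4]
finger_gap: 32.4
finger_force: 40.0
clock: 18.62
eef_pos: [610.7, -32.3, 200.9]
eef_rot: [3.141, -0.001, -3.14]
wrist_force: [0.4, 0.2, -1.8]
finger_gap: 32.3
finger_force: 40.0
```

```bash
python3 -m inch '[{"gripper":0.2,"dx":-0.002,"dy":-0.03,"dz":0,"wx":0,"wy":0,"wz":0},{"gripper":0.2,"dx":-0.004,"dy":-0.06,"dz":0,"wx":0,"wy":0,"wz":0},{"gripper":0.2,"dx":-0.006,"dy":-0.09,"dz":0,"wx":0,"wy":0,"wz":0},{"gripper":0.2,"dx":-0.008,"dy":-0.12,"dz":0,"wx":0,"wy":0,"wz":0},{"gripper":0.2,"dx":-0.01,"dy":-0.15,"dz":0,"wx":0,"wy":0,"wz":0}]'
python3 -m inch '[{"gripper":0.2,"dx":-0.002,"dy":-0.03,"dz":0,"wx":0,"wy":0,"wz":0},{"gripper":0.2,"dx":-0.004,"dy":-0.06,"dz":0,"wx":0,"wy":0,"wz":0},{"gripper":0.2,"dx":-0.0055,"dy":-0.08,"dz":0,"wx":0,"wy":0,"wz":0},{"gripper":0.2,"dx":-0.0055,"dy":-0.092,"dz":0,"wx":0,"wy":0,"wz":0},{"gripper":0.2,"dx":-0.0055,"dy":-0.092,"dz":0,"wx":0,"wy":0,"wz":0}]'
python3 -m inch '[{"gripper":0.2,"dx":0,"dy":0,"dz":0,"wx":0,"wy":0,"wz":0},{"gripper":0.2,"dx":0,"dy":0,"dz":0,"wx":0,"wy":0,"wz":0},{"gripper":0.2,"dx":0,"dy":0,"dz":-0.01,"wx":0,"wy":0,"wz":0},{"gripper":0.2,"dx":0,"dy":0,"dz":-0.02,"wx":0,"wy":0,"wz":0},{"gripper":0.2,"dx":0,"dy":0,"dz":-0.024,"wx":0,"wy":0,"wz":0}]'
sh look.sh w8
python3 - <<'E'
from h import *
print(manip.read_state()['eef_pos'])
a=cv2.imread('pics/w8.png');b=snap('scene','s4.png')
c=lambda i,x,y:cv2.resize(i[y:y+150,x:x+100],(400,600),interpolation=cv2.INTER_CUBIC)
cv2.imwrite('pics/c6.png',np.hstack([c(b,340,160),c(a,225,160)]))
E
```

```text
clock: 19.03
eef_pos: [600.2, -184.0, 200.4]
eef_rot: [3.141, -0.001, 3.141]
wrist_force: [0.0, 0.3, -1.9]
finger_gap: 32.7
finger_force: 40.0
clock: 19.45
eef_pos: [594.7, -276.3, 200.3]
eef_rot: [3.141, -0.001, 3.138]
wrist_force: [0.1, -0.5, -1.8]
finger_gap: 32.5
finger_force: 40.0
clock: 19.87
eef_pos: [595.3, -272.8, 175.1]
eef_rot: [3.14, -0.002, -3.141]
wrist_force: [0.2, 0.0, -2.7]
finger_gap: 32.4
finger_force: 40.0
w8 [ 595.3 -272.8  175.1] [ 3.1 -0.  -3.1] 19.87
[ 595.1 -272.8  174.8]
```

View pics/c6.png

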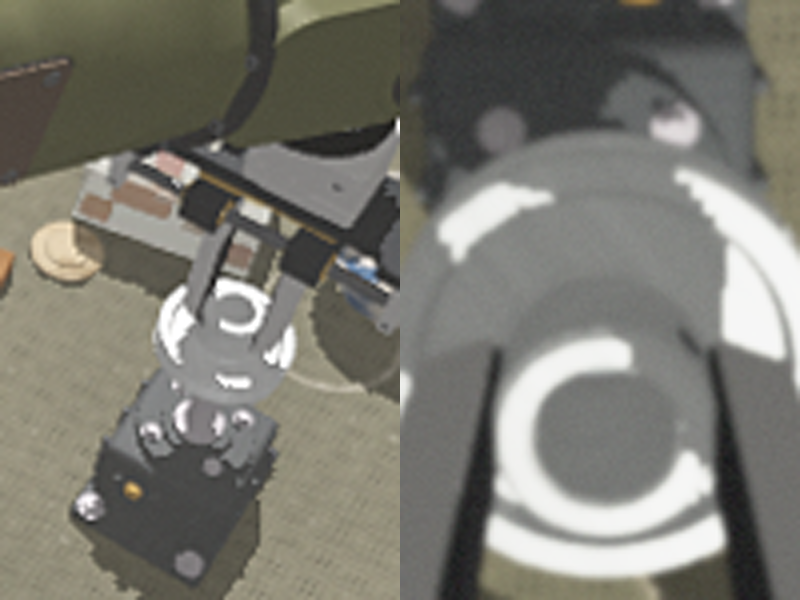

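The large pulley hangs level above the gearbox nose, hub centre about (276.5,269) in the wrist view. Lowering.

```bash
python3 -m inch '[{"gripper":0.2,"dx":0,"dy":0,"dz":-0.004,"wx":0,"wy":0,"wz":0},{"gripper":0.2,"dx":0,"dy":0,"dz":-0.010,"wx":0,"wy":0,"wz":0},{"gripper":0.2,"dx":0,"dy":0,"dz":-0.016,"wx":0,"wy":0,"wz":0},{"gripper":0.2,"dx":0,"dy":0,"dz":-0.022,"wx":0,"wy":0,"wz":0},{"gripper":0.2,"dx":0,"dy":0,"dz":-0.028,"wx":0,"wy":0,"wz":0}]'
python3 -m inch '[{"gripper":0.2,"dx":0,"dy":0,"dz":-0.005,"wx":0,"wy":0,"wz":0},{"gripper":0.2,"dx":0,"dy":0,"dz":-0.01,"wx":0,"wy":0,"wz":0},{"gripper":0.2,"dx":0,"dy":0,"dz":-0.015,"wx":0,"wy":0,"wz":0},{"gripper":0.2,"dx":0,"dy":0,"dz":-0.02,"wx":0,"wy":0,"wz":0},{"gripper":0.2,"dx":0,"dy":0,"dz":-0.022,"wx":0,"wy":0,"wz":0}]'
```

```text
clock: 20.38
eef_pos: [595.6, -273.9, 148.7]
eef_rot: [-3.142, -0.0, 3.141]
wrist_force: [0.3, -1.5, -1.7]
finger_gap: 32.4
finger_force: 40.0
clock: 20.8
eef_pos: [595.5, -274.0, 126.7]
eef_rot: [-3.141, -0.001, 3.141]
wrist_force: [-0.5, -2.0, -0.0]
finger_gap: 32.3
finger_force: 40.0
```

```bash
python3 -m inch '[{"gripper":0.2,"dx":0,"dy":0,"dz":-0.005,"wx":0,"wy":0,"wz":0},{"gripper":0.2,"dx":0,"dy":0,"dz":-0.01,"wx":0,"wy":0,"wz":0},{"gripper":0.2,"dx":0,"dy":0,"dz":-0.015,"wx":0,"wy":0,"wz":0},{"gripper":0.2,"dx":0,"dy":0,"dz":-0.02,"wx":0,"wy":0,"wz":0},{"gripper":0.2,"dx":0,"dy":0,"dz":-0.022,"wx":0,"wy":0,"wz":0}]'
python3 -m inch '[{"gripper":0.2,"dx":0,"dy":0,"dz":0,"wx":0,"wy":0,"wz":0},{"gripper":0.2,"dx":0,"dy":0,"dz":0,"wx":0,"wy":0,"wz":0},{"gripper":0.6,"dx":0,"dy":0,"dz":0,"wx":0,"wy":0,"wz":0},{"gripper":0.6,"dx":0,"dy":0,"dz":0,"wx":0,"wy":0,"wz":0},{"gripper":0.6,"dx":0,"dy":0,"dz":0,"wx":0,"wy":0,"wz":0}]'
python3 -m inch '[{"gripper":0.6,"dx":0,"dy":0,"dz":0.01,"wx":0,"wy":0,"wz":0},{"gripper":0.6,"dx":0,"dy":0,"dz":0.035,"wx":0,"wy":0,"wz":0},{"gripper":0.6,"dx":0,"dy":0,"dz":0.065,"wx":0,"wy":0,"wz":0},{"gripper":0.6,"dx":0,"dy":0,"dz":0.095,"wx":0,"wy":0,"wz":0},{"gripper":0.6,"dx":0,"dy":0,"dz":0.125,"wx":0,"wy":0,"wz":0}]'
python3 -m inch '[{"gripper":0.6,"dx":0,"dy":0,"dz":0,"wx":0,"wy":0,"wz":0},{"gripper":0.6,"dx":0,"dy":0,"dz":0,"wx":0,"wy":0,"wz":0},{"gripper":0.6,"dx":0,"dy":0,"dz":0,"wx":0,"wy":0,"wz":0},{"gripper":0.6,"dx":0,"dy":0,"dz":0,"wx":0,"wy":0,"wz":0},{"gripper":0.6,"dx":0,"dy":0,"dz":0,"wx":0,"wy":0,"wz":0}]'
sh look.sh w9
```

```text
clock: 21.22
eef_pos: [595.5, -274.2, 104.7]
eef_rot: [-3.141, -0.0, 3.141]
wrist_force: [-1.5, -5.1, 1.0]
finger_gap: 32.4
finger_force: 40.0
clock: 21.63
eef_pos: [595.9, -273.4, 105.3]
eef_rot: [3.141, 0.0, 3.141]
wrist_force: [0.3, 0.2, -0.1]
finger_gap: 48.8
finger_force: 0.0
clock: 22.05
eef_pos: [595.6, -273.5, 232.9]
eef_rot: [-3.142, 0.001, 3.141]
wrist_force: [0.3, 0.2, -0.1]
finger_gap: 56.0
finger_force: 0.0
clock: 22.47
eef_pos: [595.4, -273.6, 229.2]
eef_rot: [3.141, -0.002, 3.141]
wrist_force: [0.1, -0.1, 0.1]
finger_gap: 57.0
finger_force: 0.0
w9 [ 595.4 -273.6  229.2] [ 3.1 -0.   3.1] 22.47
```

```bash
python3 -m inch '[{"gripper":1,"dx":-0.008,"dy":0.02,"dz":0,"wx":0,"wy":0,"wz":0},{"gripper":1,"dx":-0.02,"dy":0.050,"dz":0,"wx":0,"wy":0,"wz":0},{"gripper":1,"dx":-0.035,"dy":0.08,"dz":0,"wx":0,"wy":0,"wz":0},{"gripper":1,"dx":-0.05,"dy":0.11,"dz":0,"wx":0,"wy":0,"wz":0},{"gripper":1,"dx":-0.065,"dy":0.14,"dz":0,"wx":0,"wy":0,"wz":0}]'
python3 -m inch '[{"gripper":1,"dx":-0.015,"dy":0.035,"dz":0,"wx":0,"wy":0,"wz":0},{"gripper":1,"dx":-0.03,"dy":0.070,"dz":-0.01,"wx":0,"wy":0,"wz":0},{"gripper":1,"dx":-0.04,"dy":0.105,"dz":-0.02,"wx":0,"wy":0,"wz":0},{"gripper":1,"dx":-0.045,"dy":0.14,"dz":-0.03,"wx":0,"wy":0,"wz":0},{"gripper":1,"dx":-0.045,"dy":0.175,"dz":-0.03,"wx":0,"wy":0,"wz":0}]'
python3 -m inch '[{"gripper":1,"dx":0,"dy":0,"dz":0,"wx":0,"wy":0,"wz":0},{"gripper":1,"dx":0,"dy":0,"dz":0,"wx":0,"wy":0,"wz":0},{"gripper":1,"dx":0,"dy":0,"dz":0,"wx":0,"wy":0,"wz":0},{"gripper":1,"dx":0,"dy":0,"dz":0,"wx":0,"wy":0,"wz":0},{"gripper":1,"dx":0,"dy":0,"dz":0,"wx":0,"wy":0,"wz":0}]'
sh look.sh w10
python3 -m inch '[{"gripper":1,"dx":-0.02,"dy":0,"dz":0,"wx":0,"wy":0,"wz":0},{"gripper":1,"dx":-0.04,"dy":0,"dz":0,"wx":0,"wy":0,"wz":0},{"gripper":1,"dx":-0.04,"dy":0,"dz":0,"wx":0,"wy":0,"wz":0},{"gripper":1,"dx":-0.04,"dy":0,"dz":0,"wx":0,"wy":0,"wz":0},{"gripper":1,"dx":-0.04,"dy":0,"dz":0,"wx":0,"wy":0,"wz":0}]'
sh look.sh w11
python3 - <<'E'
from h import *
pred={}
for n in('w10','w11'):
    for nm,X in(('broad',(429,109.5,18)),('narrow',(443.5,-23,18))):
        st=json.load(open(n+'.json'));i=manip.camera_info('wrist');T=i['tool_from_camera'];R=Ro.from_euler('xyz',st['eef_rot']).as_matrix()
        p=np.linalg.inv(T)@np.append(R.T@(np.array(X)-st['eef_pos']),1);q=i['camera_matrix']@p[:3];u,v=q[:2]/q[2];pred[n+nm]=(int(u),int(v))
        print(n,nm,u.round(1),v.round(1),np.array(circ(n,u,v,10,22,40)))
g=lambda n,u,v,r=25:cv2.resize(cv2.imread(f'pics/{n}.png')[v-r:v+r,u-r:u+r],(260,260),interpolation=2)
def norm(i): return cv2.convertScaleAbs(i,alpha=1.5,beta=-40)
t=np.hstack([norm(g('w6',276,212,25)),norm(g('w9',276,212,25)),g('w10',*pred['w10broad'])]);b=np.hstack([g('w10',*pred['w10narrow']),g('w11',*pred['w11broad']),g('w11',*pred['w11narrow'])])
cv2.imwrite('pics/c7.png',np.vstack([t,b]));print(pred)
E
```

```text
clock: 22.93
eef_pos: [529.6, -132.5, 229.8]
eef_rot: [3.141, -0.001, 3.141]
wrist_force: [-0.1, 0.2, -0.9]
finger_gap: 86.4
finger_force: 0.0
clock: 23.35
eef_pos: [483.8, 42.6, 198.7]
eef_rot: [-3.142, -0.003, 3.141]
wrist_force: [0.9, -0.3, 0.3]
finger_gap: 94.2
finger_force: 0.0
clock: 23.77
eef_pos: [485.8, 40.1, 200.4]
eef_rot: [-3.142, -0.0, 3.14]
wrist_force: [-0.0, 0.1, -0.1]
finger_gap: 93.8
finger_force: 0.0
w10 [485.8  40.1 200.4] [-3.1 -0.   3.1] 23.77
clock: 24.23
eef_pos: [446.2, 40.8, 200.7]
eef_rot: [-3.142, 0.001, 3.14]
wrist_force: [0.3, 0.3, 0.7]
finger_gap: 94.3
finger_force: 0.0
w11 [446.2  40.8 200.7] [-3.1  0.   3.1] 24.23
w10 broad 334.1 147.3 [[337.5 149.2  18.7]
 [340.  150.2  20.2]
 [337.  151.8  17.1]]
w10 narrow 221.1 160.0 [[223.8 161.8  11.6]
 [226.2 161.2  13.5]
 [222.  163.8  13.2]]
w11 broad 331.7 180.8 [[335.5 183.5  17.7]
 [334.2 181.2  18.9]
 [337.8 184.8  19.9]]
w11 narrow 222.2 192.6 [[225.5 194.5  10.7]
 [224.2 197.   13.2]
 [225.5 200.8  10.9]]
{'w10broad': (334, 147), 'w10narrow': (221, 159), 'w11broad': (331, 180), 'w11narrow': (222, 192)}
```

View pics/c7.png

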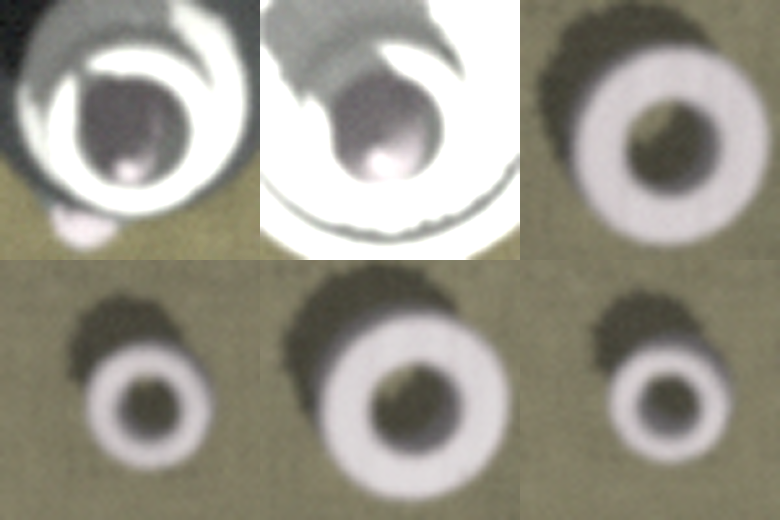

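The crops show both pulleys seated level with the shaft in the bore. The broad collar is at w10 (338.4,150.1) and w11 (335.6,182.9). The narrow collar is at w10 (224.7,161.9) and w11 (225.7,194.9).

Run:
```python
from h import *
for a,b in(((338.4,150.1),(335.6,182.9)),((224.7,161.9),(225.7,194.9))):
    print(tri(W('w10',*a),W('w11',*b)),atz(W('w10',*a),18),atz(W('w11',*b),18))
# measured hub/bore at shafts
print(atz(W('w9',225+26+24.6+0.4,212-25+129/5.2),120), manip.read_state()['eef_pos'])
```

```text
(array([432.6, 115.6,  12.6]), [np.float64(0.23196488660018835), np.float64(0.23196488660018857)]) [432.2 114.8  18. ] [431.6 114.3  18. ]
(array([445.1, -17.9,  23.5]), [np.float64(0.04853336354579966), np.float64(0.04853336354579252)]) [445.7 -18.8  18. ] [446.4 -18.9  18. ]
[ 595.6 -272.   120. ] [446.3  40.8 200.6]
```

```bash
python3 -m inch '[{"gripper":0.7,"dx":0,"dy":-0.02,"dz":-0.03,"wx":0,"wy":0,"wz":0},{"gripper":0.7,"dx":-0.001,"dy":-0.04,"dz":-0.06,"wx":0,"wy":0,"wz":0},{"gripper":0.7,"dx":-0.001,"dy":-0.055,"dz":-0.09,"wx":0,"wy":0,"wz":0},{"gripper":0.7,"dx":-0.001,"dy":-0.061,"dz":-0.12,"wx":0,"wy":0,"wz":0},{"gripper":0.7,"dx":-0.001,"dy":-0.061,"dz":-0.13,"wx":0,"wy":0,"wz":0}]' 30
python3 -m inch '[{"gripper":0.7,"dx":0,"dy":0,"dz":0,"wx":0,"wy":0,"wz":0},{"gripper":0.7,"dx":0,"dy":0,"dz":0,"wx":0,"wy":0,"wz":0},{"gripper":0.7,"dx":0,"dy":0,"dz":0,"wx":0,"wy":0,"wz":0},{"gripper":0.7,"dx":0,"dy":0,"dz":0,"wx":0,"wy":0,"wz":0},{"gripper":0.7,"dx":0,"dy":0,"dz":0,"wx":0,"wy":0,"wz":0}]'
sh look.sh w12
cat >> h.py <<'E'
def ring(n,u,v,win=40,ratio=1.12):
    # bright ring: bright blob containing/near (u,v), outer ellipse
    im=cv2.imread(f'pics/{n}.png');x0,y0=int(u-win),int(v-win);c=im[y0:y0+2*win,x0:x0+2*win]
    c=cv2.resize(c,None,fx=4,fy=4,interpolation=2)
    g=cv2.GaussianBlur(cv2.cvtColor(c,cv2.COLOR_BGR2GRAY),(9,9),0);t,b=cv2.threshold(g,165,255,0)
    cs,_=cv2.findContours(b,cv2.RETR_EXTERNAL,cv2.CHAIN_APPROX_NONE);out=[]
    for k in sorted(cs,key=cv2.contourArea)[-2:]:
        if len(k)>20:(x,y),ax,an=cv2.fitEllipse(cv2.convexHull(k));out.append((x/4+x0,y/4+y0,ax[0]/4,ax[1]/4))
    return out
E
python3 - <<'E'
from h import *
for n,u,v in(('w12',270,225),('w11',335,183),('w11',225,195),('w5',276.5,269),('w8',276.5,269)): print(n,np.array(ring(n,u,v)), np.array(circ(n,u,v,12,32,40)) )
E
```

```text
clock: 24.7
eef_pos: [443.3, -20.8, 66.9]
eef_rot: [3.141, -0.005, 3.139]
wrist_force: [-0.9, 1.1, -0.4]
finger_gap: 66.4
finger_force: 0.0
clock: 25.12
eef_pos: [445.4, -19.6, 71.6]
eef_rot: [-3.141, 0.002, -3.142]
wrist_force: [-0.8, -0.2, 0.5]
finger_gap: 65.7
finger_force: 0.0
w12 [445.4 -19.6  71.6] [-3.1  0.  -3.1] 25.12
w12 [[274.3 230.5  31.1  33.7]] [[273.5 230.2  15.6]
 [278.  229.   13.2]
 [270.5 230.5  13.6]]
w11 [[335.9 183.5  34.1  36.4]] [[335.5 183.5  17.7]
 [337.  185.8  20. ]
 [334.8 180.8  19.5]]
w11 [[225.5 195.   20.7  22.2]] [[225.5 192.8  12.5]
 [224.5 195.8  12.2]]
w5 [[276.1 269.3  50.3  54.9]] [[276.2 265.5  28.5]
 [273.5 269.2  24.6]
 [276.  263.   30.4]]
w8 [[276.2 293.2  23.3  59.9]
 [276.7 269.3  50.4  60.2]] [[276.  266.   28. ]
 [277.5 273.5  30.5]
 [275.2 272.   28. ]]
```

```bash
cat >> h.py <<'E'
def tool(n,u,v,h):  # held object, h = height above TCP (mm) -> world xy offset from TCP
    st=json.load(open(n+'.json')); return (atz(W(n,u,v),st['eef_pos'][2]+h)-st['eef_pos'])[:2]
E
python3 - <<'E'
from h import *
print(atz(W('w12',274.3,230.5),18), tool('w5',276.1,269.3,17.4),tool('w8',276.4,269.5,15.8),manip.read_state()['eef_pos'])
E
```

```text
[445.8 -19.6  18. ] [-0.6  1.4] [0.3 1.5] [445.2 -19.7  71.4]
```

```bash
python3 -m inch '[{"gripper":0.7,"dx":0.0005,"dy":-0.0015,"dz":-0.015,"wx":0,"wy":0,"wz":0},{"gripper":0.7,"dx":0.0005,"dy":-0.0015,"dz":-0.03,"wx":0,"wy":0,"wz":0},{"gripper":0.7,"dx":0.0005,"dy":-0.0015,"dz":-0.042,"wx":0,"wy":0,"wz":0},{"gripper":0.7,"dx":0.0005,"dy":-0.0015,"dz":-0.05,"wx":0,"wy":0,"wz":0},{"gripper":0.7,"dx":0.0005,"dy":-0.0015,"dz":-0.054,"wx":0,"wy":0,"wz":0}]' 30
python3 -m inch '[{"gripper":0.7,"dx":0,"dy":0,"dz":-0.003,"wx":0,"wy":0,"wz":0},{"gripper":0.5,"dx":0,"dy":0,"dz":-0.006,"wx":0,"wy":0,"wz":0},{"gripper":0.45,"dx":0,"dy":0,"dz":-0.009,"wx":0,"wy":0,"wz":0},{"gripper":0.4,"dx":0,"dy":0,"dz":-0.011,"wx":0,"wy":0,"wz":0},{"gripper":0.4,"dx":0,"dy":0,"dz":-0.011,"wx":0,"wy":0,"wz":0}]' 30
for i in 1 2; do python3 -m inch '[{"gripper":0.2,"dx":0,"dy":0,"dz":0,"wx":0,"wy":0,"wz":0},{"gripper":0.2,"dx":0,"dy":0,"dz":0,"wx":0,"wy":0,"wz":0},{"gripper":0.15,"dx":0,"dy":0,"dz":0,"wx":0,"wy":0,"wz":0},{"gripper":0.15,"dx":0,"dy":0,"dz":0,"wx":0,"wy":0,"wz":0},{"gripper":0.15,"dx":0,"dy":0,"dz":0,"wx":0,"wy":0,"wz":0}]' 30; done
```

```text
clock: 25.58
eef_pos: [445.0, -21.2, 15.9]
eef_rot: [3.142, -0.001, 3.141]
wrist_force: [0.4, 0.3, 0.7]
finger_gap: 65.8
finger_force: 0.0
clock: 26.0
eef_pos: [445.1, -21.3, 5.3]
eef_rot: [3.142, -0.0, 3.141]
wrist_force: [-0.6, 0.1, -0.6]
finger_gap: 42.7
finger_force: 0.0
clock: 26.42
eef_pos: [445.3, -21.4, 5.6]
eef_rot: [-3.142, 0.0, 3.141]
wrist_force: [-0.7, 0.3, 1.7]
finger_gap: 27.3
finger_force: 30.0
clock: 26.83
eef_pos: [445.3, -21.4, 5.6]
eef_rot: [-3.142, 0.0, 3.141]
wrist_force: [-0.5, 0.3, 4.7]
finger_gap: 27.2
finger_force: 30.0
```

```bash
python3 -m inch '[{"gripper":0.15,"dx":0,"dy":0,"dz":0.02,"wx":0,"wy":0,"wz":0},{"gripper":0.15,"dx":0,"dy":0,"dz":0.06,"wx":0,"wy":0,"wz":0},{"gripper":0.15,"dx":0,"dy":0,"dz":0.1,"wx":0,"wy":0,"wz":0},{"gripper":0.15,"dx":0,"dy":0,"dz":0.14,"wx":0,"wy":0,"wz":0},{"gripper":0.15,"dx":0,"dy":0,"dz":0.18,"wx":0,"wy":0,"wz":0}]'
python3 -m inch '[{"gripper":0.15,"dx":0.006,"dy":0.013,"dz":0,"wx":0,"wy":0,"wz":0},{"gripper":0.15,"dx":0.018,"dy":0.039,"dz":0,"wx":0,"wy":0,"wz":0},{"gripper":0.15,"dx":0.033,"dy":0.071,"dz":0,"wx":0,"wy":0,"wz":0},{"gripper":0.15,"dx":0.048,"dy":0.103,"dz":0,"wx":0,"wy":0,"wz":0},{"gripper":0.15,"dx":0.063,"dy":0.135,"dz":0,"wx":0,"wy":0,"wz":0}]'
python3 -m inch '[{"gripper":0.15,"dx":0.015,"dy":0.032,"dz":0,"wx":0,"wy":0,"wz":0},{"gripper":0.15,"dx":0.03,"dy":0.064,"dz":0,"wx":0,"wy":0,"wz":0},{"gripper":0.15,"dx":0.045,"dy":0.096,"dz":0,"wx":0,"wy":0,"wz":0},{"gripper":0.15,"dx":0.06,"dy":0.128,"dz":0,"wx":0,"wy":0,"wz":0},{"gripper":0.15,"dx":0.07,"dy":0.15,"dz":0,"wx":0,"wy":0,"wz":0}]'
python3 -m inch '[{"gripper":0.15,"dx":0.006,"dy":0.013,"dz":0,"wx":0,"wy":0,"wz":0},{"gripper":0.15,"dx":0.011,"dy":0.0235,"dz":0,"wx":0,"wy":0,"wz":0},{"gripper":0.15,"dx":0.011,"dy":0.0235,"dz":0,"wx":0,"wy":0,"wz":0},{"gripper":0.15,"dx":0.011,"dy":0.0235,"dz":0,"wx":0,"wy":0,"wz":0},{"gripper":0.15,"dx":0.011,"dy":0.0235,"dz":0,"wx":0,"wy":0,"wz":0}]'
python3 -m inch '[{"gripper":0.15,"dx":0,"dy":0,"dz":-0.01,"wx":0,"wy":0,"wz":0},{"gripper":0.15,"dx":0,"dy":0,"dz":-0.02,"wx":0,"wy":0,"wz":0},{"gripper":0.15,"dx":0,"dy":0,"dz":-0.03,"wx":0,"wy":0,"wz":0},{"gripper":0.15,"dx":0,"dy":0,"dz":-0.03,"wx":0,"wy":0,"wz":0},{"gripper":0.15,"dx":0,"dy":0,"dz":-0.03,"wx":0,"wy":0,"wz":0}]'
sh look.sh w13
python3 - <<'E'
from h import *
r=ring('w13',276,264);print(np.array(r),[tool('w13',a[0],a[1],12.4) for a in r],manip.read_state()['eef_pos'])
snap('scene','s5.png');snap('side','d5.png')
E
```

```text
clock: 27.25
eef_pos: [444.5, -21.3, 187.2]
eef_rot: [3.142, -0.001, 3.141]
wrist_force: [1.0, -0.7, -1.1]
finger_gap: 27.4
finger_force: 30.0
clock: 27.67
eef_pos: [508.4, 115.2, 185.2]
eef_rot: [-3.142, -0.0, 3.141]
wrist_force: [0.3, -0.0, -0.1]
finger_gap: 27.0
finger_force: 30.0
clock: 28.08
eef_pos: [578.5, 266.2, 184.5]
eef_rot: [-3.141, -0.001, -3.141]
wrist_force: [-0.8, -1.1, -0.7]
finger_gap: 27.4
finger_force: 30.0
clock: 28.5
eef_pos: [588.9, 286.5, 185.1]
eef_rot: [-3.141, -0.001, 3.141]
wrist_force: [0.0, -1.0, -1.2]
finger_gap: 27.2
finger_force: 30.0
clock: 28.92
eef_pos: [588.8, 286.8, 154.5]
eef_rot: [-3.141, -0.002, 3.141]
wrist_force: [0.4, -0.0, 0.0]
finger_gap: 27.3
finger_force: 30.0
w13 [588.8 286.8 154.5] [-3.1 -0.   3.1] 28.92
[[291.1 229.   28.7  41. ]
 [275.2 268.   36.2  41.4]] [array([-23.9,  10.1]), array([1. , 0.8])] [589.2 287.  155.3]
```

```bash
python3 -m inch '[{"gripper":0.15,"dx":-0.0005,"dy":0,"dz":-0.003,"wx":0,"wy":0,"wz":0},{"gripper":0.15,"dx":-0.0005,"dy":0,"dz":-0.006,"wx":0,"wy":0,"wz":0},{"gripper":0.15,"dx":-0.0005,"dy":0,"dz":-0.009,"wx":0,"wy":0,"wz":0},{"gripper":0.15,"dx":-0.0005,"dy":0,"dz":-0.012,"wx":0,"wy":0,"wz":0},{"gripper":0.15,"dx":-0.0005,"dy":0,"dz":-0.014,"wx":0,"wy":0,"wz":0}]'
python3 -c "
from h import *
s=manip.read_state();print(s['wrist_force'],s['moment'],s['eef_pos'])"
```

```text
clock: 29.48
eef_pos: [588.6, 287.1, 140.9]
eef_rot: [-3.141, -0.0, 3.141]
wrist_force: [0.3, 0.0, 0.0]
finger_gap: 27.3
finger_force: 30.0
[0.3 0.  0. ] [ 0.1 -0.  -0. ] [588.6 287.1 140.9]
```

```bash
python3 -m inch '[{"gripper":0.15,"dx":0,"dy":0,"dz":-0.003,"wx":0,"wy":0,"wz":0},{"gripper":0.15,"dx":0,"dy":0,"dz":-0.006,"wx":0,"wy":0,"wz":0},{"gripper":0.15,"dx":0,"dy":0,"dz":-0.009,"wx":0,"wy":0,"wz":0},{"gripper":0.15,"dx":0,"dy":0,"dz":-0.012,"wx":0,"wy":0,"wz":0},{"gripper":0.15,"dx":0,"dy":0,"dz":-0.013,"wx":0,"wy":0,"wz":0}]'
python3 -m inch '[{"gripper":0.15,"dx":0,"dy":0,"dz":-0.001,"wx":0,"wy":0,"wz":0},{"gripper":0.15,"dx":0,"dy":0,"dz":-0.0015,"wx":0,"wy":0,"wz":0},{"gripper":0.15,"dx":0,"dy":0,"dz":-0.0015,"wx":0,"wy":0,"wz":0},{"gripper":0.15,"dx":0,"dy":0,"dz":-0.0015,"wx":0,"wy":0,"wz":0},{"gripper":0.15,"dx":0,"dy":0,"dz":-0.0015,"wx":0,"wy":0,"wz":0}]'
```

```text
clock: 29.9
eef_pos: [588.6, 287.1, 127.9]
eef_rot: [-3.141, -0.0, 3.141]
wrist_force: [-0.2, -0.5, -0.6]
finger_gap: 27.3
finger_force: 30.0
clock: 30.32
eef_pos: [588.7, 287.2, 127.1]
eef_rot: [3.142, 0.0, 3.141]
wrist_force: [-0.7, -0.3, -1.0]
finger_gap: 27.3
finger_force: 30.0
```

```bash
python3 -m inch '[{"gripper":0.15,"dx":0,"dy":0,"dz":-0.001,"wx":0,"wy":0,"wz":0},{"gripper":0.15,"dx":0,"dy":0,"dz":-0.001,"wx":0,"wy":0,"wz":0},{"gripper":0.5,"dx":0,"dy":0,"dz":-0.001,"wx":0,"wy":0,"wz":0},{"gripper":0.5,"dx":0,"dy":0,"dz":-0.001,"wx":0,"wy":0,"wz":0},{"gripper":0.5,"dx":0,"dy":0,"dz":-0.001,"wx":0,"wy":0,"wz":0}]'
python3 -m inch '[{"gripper":0.5,"dx":0,"dy":0,"dz":0.005,"wx":0,"wy":0,"wz":0},{"gripper":0.5,"dx":0,"dy":0,"dz":0.025,"wx":0,"wy":0,"wz":0},{"gripper":0.5,"dx":0,"dy":0,"dz":0.05,"wx":0,"wy":0,"wz":0},{"gripper":0.5,"dx":0,"dy":0,"dz":0.075,"wx":0,"wy":0,"wz":0},{"gripper":0.5,"dx":0,"dy":0,"dz":0.1,"wx":0,"wy":0,"wz":0}]'
python3 -m inch '[{"gripper":0.5,"dx":0,"dy":0,"dz":0,"wx":0,"wy":0,"wz":0},{"gripper":0.5,"dx":0,"dy":0,"dz":0,"wx":0,"wy":0,"wz":0},{"gripper":0.5,"dx":0,"dy":0,"dz":0,"wx":0,"wy":0,"wz":0},{"gripper":0.5,"dx":0,"dy":0,"dz":0,"wx":0,"wy":0,"wz":0},{"gripper":0.5,"dx":0,"dy":0,"dz":0,"wx":0,"wy":0,"wz":0}]'
sh look.sh w14
python3 - <<'E'
from h import *
r=ring('w14',275,218,30);print(np.array(r),[atz(W('w14',a[0],a[1]),138) for a in r])
E
```

```text
clock: 30.73
eef_pos: [588.7, 287.2, 126.0]
eef_rot: [3.142, 0.0, 3.141]
wrist_force: [0.6, 0.1, 0.5]
finger_gap: 43.7
finger_force: 0.0
clock: 31.15
eef_pos: [588.5, 287.1, 227.6]
eef_rot: [3.142, 0.0, 3.141]
wrist_force: [0.5, -0.4, -0.2]
finger_gap: 47.1
finger_force: 0.0
clock: 31.57
eef_pos: [588.4, 287.0, 224.7]
eef_rot: [-3.141, -0.002, 3.141]
wrist_force: [1.0, -0.2, -0.2]
finger_gap: 47.0
finger_force: 0.0
w14 [588.4 287.  224.7] [-3.1 -0.   3.1] 31.57
[[277.3 212.7  38.1  50.7]] [array([583.1, 289.6, 138. ])]
```

```bash
python3 -m inch '[{"gripper":0.8,"dx":-0.02,"dy":-0.022,"dz":0,"wx":0,"wy":0,"wz":0},{"gripper":0.8,"dx":-0.045,"dy":-0.050,"dz":0,"wx":0,"wy":0,"wz":0},{"gripper":0.8,"dx":-0.07,"dy":-0.078,"dz":0,"wx":0,"wy":0,"wz":0},{"gripper":0.8,"dx":-0.095,"dy":-0.106,"dz":-0.01,"wx":0,"wy":0,"wz":0},{"gripper":0.8,"dx":-0.12,"dy":-0.134,"dz":-0.025,"wx":0,"wy":0,"wz":0}]'
python3 -m inch '[{"gripper":0.8,"dx":-0.02,"dy":-0.022,"dz":-0.025,"wx":0,"wy":0,"wz":0},{"gripper":0.8,"dx":-0.037,"dy":-0.041,"dz":-0.055,"wx":0,"wy":0,"wz":0},{"gripper":0.8,"dx":-0.037,"dy":-0.041,"dz":-0.09,"wx":0,"wy":0,"wz":0},{"gripper":0.8,"dx":-0.037,"dy":-0.041,"dz":-0.115,"wx":0,"wy":0,"wz":0},{"gripper":0.8,"dx":-0.037,"dy":-0.041,"dz":-0.125,"wx":0,"wy":0,"wz":0}]'
python3 -m inch '[{"gripper":0.8,"dx":0,"dy":0,"dz":0,"wx":0,"wy":0,"wz":0},{"gripper":0.8,"dx":0,"dy":0,"dz":0,"wx":0,"wy":0,"wz":0},{"gripper":0.8,"dx":0,"dy":0,"dz":0,"wx":0,"wy":0,"wz":0},{"gripper":0.8,"dx":0,"dy":0,"dz":0,"wx":0,"wy":0,"wz":0},{"gripper":0.8,"dx":0,"dy":0,"dz":0,"wx":0,"wy":0,"wz":0}]'
sh look.sh w15
python3 - <<'E'
from h import *
r=ring('w15',276,228,45);print(np.array(r),[atz(W('w15',a[0],a[1]),18) for a in r],manip.read_state()['eef_pos'])
E
```

```text
clock: 32.03
eef_pos: [467.6, 152.2, 201.2]
eef_rot: [3.141, 0.002, 3.141]
wrist_force: [1.5, -0.0, 0.4]
finger_gap: 74.3
finger_force: 0.0
clock: 32.45
eef_pos: [430.0, 111.6, 73.0]
eef_rot: [-3.141, -0.004, 3.14]
wrist_force: [0.4, -0.0, 0.4]
finger_gap: 75.2
finger_force: 0.0
clock: 32.87
eef_pos: [432.2, 112.3, 76.9]
eef_rot: [3.141, 0.002, 3.141]
wrist_force: [0.1, -0.5, -0.0]
finger_gap: 75.3
finger_force: 0.0
w15 [432.2 112.3  76.9] [3.1 0.  3.1] 32.87
[[276.9 227.3  49.1  52.2]] [array([431.7, 114.5,  18. ])] [432.1 112.3  76.8]
```

```bash
python3 -m inch '[{"gripper":0.8,"dx":0,"dy":0.0005,"dz":-0.018,"wx":0,"wy":0,"wz":0},{"gripper":0.8,"dx":0,"dy":0.0005,"dz":-0.035,"wx":0,"wy":0,"wz":0},{"gripper":0.8,"dx":0,"dy":0.0005,"dz":-0.048,"wx":0,"wy":0,"wz":0},{"gripper":0.8,"dx":0,"dy":0.0005,"dz":-0.056,"wx":0,"wy":0,"wz":0},{"gripper":0.8,"dx":0,"dy":0.0005,"dz":-0.06,"wx":0,"wy":0,"wz":0}]' 30
python3 -m inch '[{"gripper":0.8,"dx":0,"dy":0,"dz":-0.003,"wx":0,"wy":0,"wz":0},{"gripper":0.7,"dx":0,"dy":0,"dz":-0.006,"wx":0,"wy":0,"wz":0},{"gripper":0.65,"dx":0,"dy":0,"dz":-0.009,"wx":0,"wy":0,"wz":0},{"gripper":0.6,"dx":0,"dy":0,"dz":-0.011,"wx":0,"wy":0,"wz":0},{"gripper":0.6,"dx":0,"dy":0,"dz":-0.011,"wx":0,"wy":0,"wz":0}]' 30
for i in 1 2; do python3 -m inch '[{"gripper":0.3,"dx":0,"dy":0,"dz":0,"wx":0,"wy":0,"wz":0},{"gripper":0.3,"dx":0,"dy":0,"dz":0,"wx":0,"wy":0,"wz":0},{"gripper":0.3,"dx":0,"dy":0,"dz":0,"wx":0,"wy":0,"wz":0},{"gripper":0.3,"dx":0,"dy":0,"dz":0,"wx":0,"wy":0,"wz":0},{"gripper":0.3,"dx":0,"dy":0,"dz":0,"wx":0,"wy":0,"wz":0}]' 30; done
python3 -m inch '[{"gripper":0.3,"dx":0,"dy":0,"dz":0.02,"wx":0,"wy":0,"wz":0},{"gripper":0.3,"dx":0,"dy":0,"dz":0.06,"wx":0,"wy":0,"wz":0},{"gripper":0.3,"dx":0,"dy":0,"dz":0.1,"wx":0,"wy":0,"wz":0},{"gripper":0.3,"dx":0,"dy":0,"dz":0.14,"wx":0,"wy":0,"wz":0},{"gripper":0.3,"dx":0,"dy":0,"dz":0.18,"wx":0,"wy":0,"wz":0}]'
```

```text
clock: 33.33
eef_pos: [431.5, 112.6, 15.3]
eef_rot: [-3.141, -0.001, 3.141]
wrist_force: [0.1, -0.3, -0.1]
finger_gap: 74.9
finger_force: 0.0
clock: 33.75
eef_pos: [431.7, 112.6, 4.9]
eef_rot: [-3.142, -0.0, 3.141]
wrist_force: [-0.3, 0.2, -0.2]
finger_gap: 56.8
finger_force: 0.0
clock: 34.17
eef_pos: [431.8, 112.7, 5.1]
eef_rot: [3.142, 0.0, 3.141]
wrist_force: [-0.7, -0.3, 2.4]
finger_gap: 42.8
finger_force: 30.0
clock: 34.58
eef_pos: [431.8, 112.7, 5.1]
eef_rot: [3.142, 0.0, 3.141]
wrist_force: [-0.8, 0.2, 6.0]
finger_gap: 42.5
finger_force: 30.0
clock: 35.0
eef_pos: [431.0, 112.6, 186.7]
eef_rot: [-3.142, -0.001, 3.141]
wrist_force: [0.4, 0.5, -0.9]
finger_gap: 42.8
finger_force: 30.0
```

```bash
python3 -m inch '[{"gripper":0.3,"dx":0.005,"dy":-0.012,"dz":0,"wx":0,"wy":0,"wz":0},{"gripper":0.3,"dx":0.016,"dy":-0.038,"dz":0,"wx":0,"wy":0,"wz":0},{"gripper":0.3,"dx":0.029,"dy":-0.069,"dz":0,"wx":0,"wy":0,"wz":0},{"gripper":0.3,"dx":0.042,"dy":-0.1,"dz":0,"wx":0,"wy":0,"wz":0},{"gripper":0.3,"dx":0.055,"dy":-0.131,"dz":0,"wx":0,"wy":0,"wz":0}]'
python3 -m inch '[{"gripper":0.3,"dx":0.0135,"dy":-0.032,"dz":0,"wx":0,"wy":0,"wz":0},{"gripper":0.3,"dx":0.027,"dy":-0.064,"dz":0,"wx":0,"wy":0,"wz":0},{"gripper":0.3,"dx":0.0405,"dy":-0.096,"dz":0,"wx":0,"wy":0,"wz":0},{"gripper":0.3,"dx":0.054,"dy":-0.128,"dz":0,"wx":0,"wy":0,"wz":0},{"gripper":0.3,"dx":0.0675,"dy":-0.16,"dz":0,"wx":0,"wy":0,"wz":0}]'
python3 -m inch '[{"gripper":0.3,"dx":0.0135,"dy":-0.032,"dz":0,"wx":0,"wy":0,"wz":0},{"gripper":0.3,"dx":0.027,"dy":-0.064,"dz":0,"wx":0,"wy":0,"wz":0},{"gripper":0.3,"dx":0.036,"dy":-0.085,"dz":0,"wx":0,"wy":0,"wz":0},{"gripper":0.3,"dx":0.04,"dy":-0.0965,"dz":0,"wx":0,"wy":0,"wz":0},{"gripper":0.3,"dx":0.04,"dy":-0.0965,"dz":0,"wx":0,"wy":0,"wz":0}]'
python3 -m inch '[{"gripper":0.3,"dx":0,"dy":0,"dz":-0.01,"wx":0,"wy":0,"wz":0},{"gripper":0.3,"dx":0,"dy":0,"dz":-0.02,"wx":0,"wy":0,"wz":0},{"gripper":0.3,"dx":0,"dy":0,"dz":-0.03,"wx":0,"wy":0,"wz":0},{"gripper":0.3,"dx":0,"dy":0,"dz":-0.03,"wx":0,"wy":0,"wz":0},{"gripper":0.3,"dx":0,"dy":0,"dz":-0.03,"wx":0,"wy":0,"wz":0}]'
sh look.sh w16
python3 - <<'E'
from h import *
r=ring('w16',276,264,50);print(np.array(r),[tool('w16',a[0],a[1],12.9) for a in r],manip.read_state()['eef_pos'])
E
```

```text
clock: 35.42
eef_pos: [486.9, -19.8, 184.8]
eef_rot: [3.142, -0.0, 3.142]
wrist_force: [0.6, 0.9, -0.8]
finger_gap: 42.5
finger_force: 30.0
clock: 35.83
eef_pos: [554.4, -180.1, 184.4]
eef_rot: [3.141, -0.001, 3.141]
wrist_force: [0.6, 1.0, -1.0]
finger_gap: 42.2
finger_force: 30.0
clock: 36.25
eef_pos: [594.0, -276.9, 183.5]
eef_rot: [3.141, -0.001, 3.139]
wrist_force: [-0.5, -0.2, -1.9]
finger_gap: 42.2
finger_force: 30.0
clock: 36.67
eef_pos: [593.9, -274.0, 154.2]
eef_rot: [3.141, -0.001, -3.141]
wrist_force: [0.5, -0.0, -1.1]
finger_gap: 42.5
finger_force: 30.0
w16 [ 593.9 -274.   154.2] [ 3.1 -0.  -3.1] 36.67
[[304.3 212.8  28.7  71.1]
 [276.  266.6  63.3  69.9]] [array([-33.8,  17.4]), array([-0.2,  1.3])] [ 594.2 -274.3  155. ]
```

```bash
python3 -m inch '[{"gripper":0.3,"dx":0.0003,"dy":-0.0005,"dz":-0.003,"wx":0,"wy":0,"wz":0},{"gripper":0.3,"dx":0.0003,"dy":-0.0005,"dz":-0.006,"wx":0,"wy":0,"wz":0},{"gripper":0.3,"dx":0.0003,"dy":-0.0005,"dz":-0.009,"wx":0,"wy":0,"wz":0},{"gripper":0.3,"dx":0.0003,"dy":-0.0005,"dz":-0.012,"wx":0,"wy":0,"wz":0},{"gripper":0.3,"dx":0.0003,"dy":-0.0005,"dz":-0.013,"wx":0,"wy":0,"wz":0}]'
python3 -m inch '[{"gripper":0.3,"dx":0,"dy":0,"dz":-0.001,"wx":0,"wy":0,"wz":0},{"gripper":0.3,"dx":0,"dy":0,"dz":-0.002,"wx":0,"wy":0,"wz":0},{"gripper":0.3,"dx":0,"dy":0,"dz":-0.003,"wx":0,"wy":0,"wz":0},{"gripper":0.3,"dx":0,"dy":0,"dz":-0.004,"wx":0,"wy":0,"wz":0},{"gripper":0.3,"dx":0,"dy":0,"dz":-0.004,"wx":0,"wy":0,"wz":0}]'
```

```text
clock: 37.13
eef_pos: [594.3, -275.3, 141.3]
eef_rot: [3.141, -0.001, 3.141]
wrist_force: [0.1, -0.4, -0.6]
finger_gap: 42.4
finger_force: 30.0
clock: 37.55
eef_pos: [594.4, -275.3, 137.8]
eef_rot: [3.142, -0.0, 3.141]
wrist_force: [0.3, -1.0, -1.2]
finger_gap: 42.7
finger_force: 30.0
```

```bash
python3 -m inch '[{"gripper":0.3,"dx":0,"dy":0,"dz":-0.003,"wx":0,"wy":0,"wz":0},{"gripper":0.3,"dx":0,"dy":0,"dz":-0.006,"wx":0,"wy":0,"wz":0},{"gripper":0.3,"dx":0,"dy":0,"dz":-0.009,"wx":0,"wy":0,"wz":0},{"gripper":0.3,"dx":0,"dy":0,"dz":-0.011,"wx":0,"wy":0,"wz":0},{"gripper":0.3,"dx":0,"dy":0,"dz":-0.0115,"wx":0,"wy":0,"wz":0}]'
python3 -m inch '[{"gripper":0.3,"dx":0,"dy":0,"dz":-0.0005,"wx":0,"wy":0,"wz":0},{"gripper":0.3,"dx":0,"dy":0,"dz":-0.0005,"wx":0,"wy":0,"wz":0},{"gripper":0.65,"dx":0,"dy":0,"dz":-0.0005,"wx":0,"wy":0,"wz":0},{"gripper":0.65,"dx":0,"dy":0,"dz":-0.0005,"wx":0,"wy":0,"wz":0},{"gripper":0.65,"dx":0,"dy":0,"dz":-0.0005,"wx":0,"wy":0,"wz":0}]'
python3 -m inch '[{"gripper":0.65,"dx":0,"dy":0,"dz":0.005,"wx":0,"wy":0,"wz":0},{"gripper":0.65,"dx":0,"dy":0,"dz":0.025,"wx":0,"wy":0,"wz":0},{"gripper":0.65,"dx":0,"dy":0,"dz":0.05,"wx":0,"wy":0,"wz":0},{"gripper":0.65,"dx":0,"dy":0,"dz":0.075,"wx":0,"wy":0,"wz":0},{"gripper":0.65,"dx":0,"dy":0,"dz":0.1,"wx":0,"wy":0,"wz":0}]'
python3 -m inch '[{"gripper":0.65,"dx":-0.02,"dy":0.03,"dz":0,"wx":0,"wy":0,"wz":0},{"gripper":0.65,"dx":-0.04,"dy":0.060,"dz":0,"wx":0,"wy":0,"wz":0},{"gripper":0.65,"dx":-0.06,"dy":0.09,"dz":0,"wx":0,"wy":0,"wz":0},{"gripper":0.65,"dx":-0.08,"dy":0.12,"dz":0,"wx":0,"wy":0,"wz":0},{"gripper":0.65,"dx":-0.1,"dy":0.14,"dz":0,"wx":0,"wy":0,"wz":0}]'
python3 -m inch '[{"gripper":0.65,"dx":-0.02,"dy":0.03,"dz":0,"wx":0,"wy":0,"wz":0},{"gripper":0.65,"dx":-0.04,"dy":0.060,"dz":0,"wx":0,"wy":0,"wz":0},{"gripper":0.65,"dx":-0.06,"dy":0.09,"dz":0,"wx":0,"wy":0,"wz":0},{"gripper":0.65,"dx":-0.08,"dy":0.12,"dz":0,"wx":0,"wy":0,"wz":0},{"gripper":0.65,"dx":-0.09,"dy":0.13,"dz":0,"wx":0,"wy":0,"wz":0}]'
python3 - <<'E'
from h import *
s=snap('scene','s9.png');d=snap('side','d9.png')
c=lambda im,x,y:cv2.resize(im[y:y+60,x:x+80],(400,300),interpolation=2)
cv2.imwrite('pics/c9.png',np.vstack([np.hstack([c(s,180,130),c(s,355,230)]),np.hstack([c(s,265,190),c(d,300,130)])]))
E
```

```text
clock: 37.97
eef_pos: [594.3, -275.3, 125.8]
eef_rot: [3.141, -0.001, 3.141]
wrist_force: [-0.4, 0.4, -0.5]
finger_gap: 42.6
finger_force: 30.0
clock: 38.38
eef_pos: [594.6, -275.4, 126.2]
eef_rot: [-3.141, 0.0, 3.141]
wrist_force: [-0.2, 0.4, -0.4]
finger_gap: 58.7
finger_force: 0.0
clock: 38.8
eef_pos: [594.4, -275.3, 227.7]
eef_rot: [-3.141, 0.0, 3.141]
wrist_force: [0.1, -0.3, -0.3]
finger_gap: 61.3
finger_force: 0.0
clock: 39.22
eef_pos: [493.3, -133.3, 226.5]
eef_rot: [3.142, 0.001, -3.141]
wrist_force: [0.8, 0.3, 0.0]
finger_gap: 60.9
finger_force: 0.0
clock: 39.63
eef_pos: [402.7, -2.9, 226.6]
eef_rot: [3.141, 0.001, -3.141]
wrist_force: [0.8, -0.3, -0.5]
finger_gap: 61.1
finger_force: 0.0
```

View pics/c9.png

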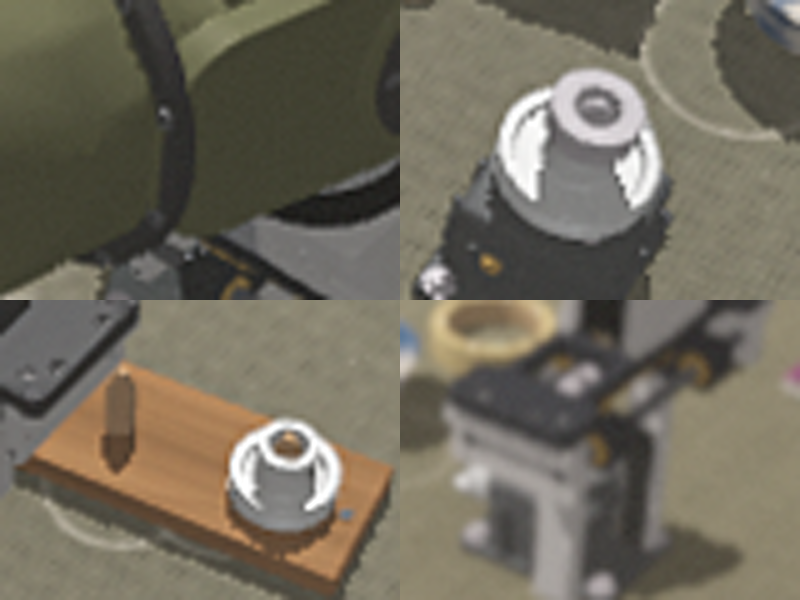

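The gearbox carries the large pulley with the broad collar flat on its hub, around (394,251). The spare is still on its peg, which stands next to the empty one. The arm hides the motor here, so I'll check that collar by numbers in w14: ring size and position against a seated collar.

Run:
```python
from h import *
st=json.load(open('w14.json'));i=manip.camera_info('wrist');T=i['tool_from_camera'];R=Ro.from_euler('xyz',st['eef_rot']).as_matrix();K=i['camera_matrix']
def proj(X):
    p=np.linalg.inv(T)@np.append(R.T@(np.array(X)-st['eef_pos']),1);q=K@p[:3];return q[:2]/q[2],q[2]
for z in(138,146,158):
    (c,d)=proj((589,288.6,z));print(z,c,'outer r',303.7*14/d)
im=cv2.cvtColor(cv2.imread('pics/w14.png'),cv2.COLOR_BGR2GRAY)
print(np.array(circ('w14',276,218,7,11,22,8,15)));print(np.array(circ('w14',276,218,13,20,26,8,15)))
c=proj((589,288.6,138))[0];u,v=int(c[0]),int(c[1]);print(u,v);print(im[v,u-28:u+29:2]);print(im[v-28:v+29:2,u])
```

```text
138 [276.2 218.9] outer r 15.26261834862598
146 [276.2 221.5] outer r 15.695356248276633
158 [276.2 225.8] outer r 16.39251676622022
[]
[]
276 218
[120 105  82  79  94 163 184 163 190 190 147  90  90  89  97 105 111 106
 119 174 196 200 222 223 171 102  94 116 131]
[119 118 107 109 112 100  88 116 169 190 168 104  89  91  97 143 192 162
 112 161 194 174 129 120 118 115 116 118 120]
```

Run:
```python
from h import *
i=manip.camera_info('side')
for z in(138,148,158):
    q=i['camera_matrix']@(i['R']@np.array([589.3,286.8,z])+i['t']);print(z,q[:2]/q[2],'r',435.9*14/q[2])
for z in(98,142):
    q=i['camera_matrix']@(i['R']@np.array([589.3,286.8,z])+i['t']);print(z,q[:2]/q[2])
g=cv2.cvtColor(cv2.imread('pics/d9.png'),cv2.COLOR_BGR2GRAY);g0=cv2.cvtColor(cv2.imread('pics/d0.png'),cv2.COLOR_BGR2GRAY)
print(g[232:272:1,196:222:2])
```

```text
138 [207.3 240.4] r 5.669459360515668
148 [206.8 237.4] r 5.703271212032705
158 [206.2 234.4] r 5.737488781366971
98 [209.3 251.8]
142 [207.1 239.2]
[[ 88  96 137 147 143 136 137 136 133 135 137 137 138]
 [ 87 107 139 145 144 145 146 144 141 140 142 143 144]
 [ 96 124 141 145 144 143 142 144 141 141 145 143 145]
 [107 140 145 146 145 143 144 145 145 145 144 144 146]
 [125 148 148 147 148 150 155 156 148 145 146 145 145]
 [137 149 150 148 155 169 174 173 154 146 148 146 146]
 [142 146 149 152 166 180 182 188 167 146 147 145 146]
 [145 145 147 156 172 177 167 187 179 148 147 144 143]
 [147 145 145 166 171 168 142 175 185 145 145 143 143]
 [148 147 146 175 171 161 131 169 180 140 143 142 142]
 [148 147 149 179 181 165 146 171 164 135 142 140 140]
 [146 147 150 176 189 177 167 169 142 131 143 141 141]
 [144 147 150 170 181 178 170 154 125 129 145 145 141]
 [144 148 152 181 163 160 152 130 117 128 145 143 141]
 [144 149 157 198 160 137 126 122 117 131 143 142 141]
 [145 147 159 209 176 132 121 122 123 131 140 144 142]
 [145 144 157 210 195 157 144 137 128 131 135 143 144]
 [145 145 156 20
[... 549 characters left out ...]
24 229 197 185 172 156 139 132 100  69]
 [142 124 131 212 235 185 156 150 144 138 120  82  69]
 [142 122 120 186 232 198 148 145 141 132 103  73  70]
 [142 123 119 147 203 194 154 142 129 116  82  69  69]
 [137 120 118 125 156 160 145 126 106  89  70  68  69]
 [135 119 122 121 128 119 113  97  83  73  70  69  67]
 [135 120 118 126 119 112  98  90  78  73  73  69  68]
 [139 118 117 123 120 115 106  98  90  79  73  70  69]
 [140 116 112 119 119 114 109 105  97  91  80  68  70]
 [140 119 105 111 114 110 107 102 100  92  84  71  75]
 [142 123 100 102 105 105 103 100  95  89  80  75  82]
 [142 130 102  95  96  96  95  90  87  82  79  85  88]
 [144 137 100  92  90  84  81  78  80  78  81  88  87]]
```

The side image shows the motor collar's ring centred at about (207.5,240.5). A seated collar would be at (207.3,240.4), so it is home. Handing in.

```bash
python3 -c "
from cell import manip
print(manip.sign_off())"
```

```text
the job is handed in; nothing more can be done
None
```

I swapped the pulleys and handed the job in at about 40 s: the small pulley and narrow collar are on the motor, the large pulley and broad collar on the gearbox, all seated as far as the cameras could show; the spare is still on its peg, and the jar was never approached.

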